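# Clamp and dowel a drilled rail

### The job

Get the drilled rail ready on the dowelling jig: first lay it, holes up, down on the jig's two raised bars. Then hang the keeper in the jig's bayonet socket and twist it clockwise until its lugs drop into the locking notches and its long arm lies over the rail. Once it is locked, take every dowel out of the dowel stand and push each fully down into a rail hole of its own, and leave the glue jar, sanding block and round blank alone.

Things in the scene. Friction and masses are not known exactly. Their poses are not given: they have to be found in the camera images.
- jig: Dowelling jig, fixed to the bench: plywood base 12 mm thick (x -50 to +120, y -160 to +160 mm) with two bars for the rail and a steel bayonet socket. Origin: on the bench under the middle of the rail's seat; x runs away from the robot towards the socket, y along the seat, z up. The rail may lie either way round.
- jig_seat (a point): Middle of the rail's seat on the jig, at bar-top height, 48 mm above the bench. Bars 14 mm wide at jig y = -85 and +85 mm; cheeks on the bars, 12 mm higher, leave 54 mm across x; end blocks (60 mm high) with inner faces at y = -141.5 and +141.5 mm. So the rail drops in with about 4 mm play at each side and 6 mm at each end.
- jig_socket (a point): On the socket's vertical axis at its top rim, 67 mm above the bench (jig x = +78, y = 0 mm). Round open wall, bore 36, outside 66 mm across. Two opposite entry slots 15 mm wide, open upwards, lie on the line through the axis turned 60 degrees anticlockwise (from above) from jig x. Each leads down to a shelf.
- jig_notch (a point): Floor of the notch on the rail's side of the socket, 45 mm above the bench (jig x = +52, y = 0 mm). In the socket a lug lands on a shelf 51 mm above the bench and turns clockwise along it, under a roof (underside 61 mm), for 60 degrees; then, with the lugs along jig x, it can drop 6 mm into this 12 mm wide notch, just before a stop wall. A like notch lies opposite.
- rail: Loose wooden rail, 45 x 270 x 22 mm (x, y, z), 0.2 kg; origin at the middle of its underside, y along its length. Six blind holes of 12.5 mm, 18 mm deep, in its top at y = -118, -81, -44, +44, +81, +118 mm. Lies flat on the bench at the start, holes up. Seated, its underside is 48 mm and its top 70 mm above the bench.
- rail_hole0 (a point): Mouth centre of rail hole 0, on the rail's top face (rail y = -118 mm); z is the rail's z.
- rail_hole1 (a point): Mouth centre of rail hole 1, on the rail's top face (rail y = -81 mm); z is the rail's z.
- rail_hole2 (a point): Mouth centre of rail hole 2, on the rail's top face (rail y = -44 mm); z is the rail's z.
- rail_hole3 (a point): Mouth centre of rail hole 3, on the rail's top face (rail y = 44 mm); z is the rail's z.
- rail_hole4 (a point): Mouth centre of rail hole 4, on the rail's top face (rail y = 81 mm); z is the rail's z.
- rail_hole5 (a point): Mouth centre of rail hole 5, on the rail's top face (rail y = 118 mm); z is the rail's z.
- keeper: Loose keeper, 0.4 kg, standing upright on its hub. Origin: centre of the hub's underside, z up. Steel hub 30 mm diameter, 34 mm high; two opposite lugs along keeper x, 7 mm wide, z 6 to 13 mm, reaching 32 mm from the axis; arm 20 mm wide, z 34 to 43 mm, from x = -98 (long end) to +27 mm. Resting on the socket's shelf its origin is 45 mm above the bench; locked, 39 mm.
- keeper_grip (a point): Centre of the keeper's black paddle grip, on the hub's axis (keeper z = 60 mm): 46 mm long along keeper x, 16 mm thick along y, z 42 to 78 mm. The keeper enters the socket with its long arm (keeper -x) turned 60 degrees anticlockwise from jig -x; locked, keeper x lies along jig x and the arm is 3 mm clear above the rail.
- keeper_tip (a point): Point on the underside of the keeper's long arm, near its end: keeper x = -85 mm, z = 34 mm.
- stand: Dowel stand, a dark wooden block, 0.8 kg, standing loose on the bench, 52 x 220 x 30 mm; origin under its centre, y along its length. Six upright blind holes of 11 mm, 20 mm deep, at y = -90, -54, -18, +18, +54, +90 mm.
- dowel0: Loose wooden dowel, 10 mm diameter, 60 mm long, 12 g, chamfered foot; origin at the centre of its lower end, z along it. Stands 20 mm deep in a hole of the stand at the start. May be absent (4 to 6 dowels are there); any dowel fits any rail hole.
- dowel1: Loose wooden dowel, 10 mm diameter, 60 mm long, 12 g, chamfered foot; origin at the centre of its lower end, z along it. Stands 20 mm deep in a hole of the stand at the start. May be absent (4 to 6 dowels are there); any dowel fits any rail hole.
- dowel2: Loose wooden dowel, 10 mm diameter, 60 mm long, 12 g, chamfered foot; origin at the centre of its lower end, z along it. Stands 20 mm deep in a hole of the stand at the start. May be absent (4 to 6 dowels are there); any dowel fits any rail hole.
- dowel3: Loose wooden dowel, 10 mm diameter, 60 mm long, 12 g, chamfered foot; origin at the centre of its lower end, z along it. Stands 20 mm deep in a hole of the stand at the start. May be absent (4 to 6 dowels are there); any dowel fits any rail hole.
- dowel4: Loose wooden dowel, 10 mm diameter, 60 mm long, 12 g, chamfered foot; origin at the centre of its lower end, z along it. Stands 20 mm deep in a hole of the stand at the start. May be absent (4 to 6 dowels are there); any dowel fits any rail hole.
- dowel5: Loose wooden dowel, 10 mm diameter, 60 mm long, 12 g, chamfered foot; origin at the centre of its lower end, z along it. Stands 20 mm deep in a hole of the stand at the start. May be absent (4 to 6 dowels are there); any dowel fits any rail hole.
- glue: Bystander: white glue jar, 64 mm across, 80 mm high, origin under its centre.
- sander: Bystander: cork sanding block, 110 x 65 x 28 mm, origin under its centre.
- blank: Bystander: round wooden blank, 90 mm across, 20 mm thick, origin under its centre.
There are look-alikes about, which are no part of the job. What is shaped like the keeper but blue or purple is not meant.

How it is judged:
On the way, in this order (a step that is already met when the one before it is completed fails the run):
1. the rail rests on both bars of the jig, released (x of rail in the frame of jig between -0.008 and 0.008 m and y of rail in the frame of jig between -0.012 and 0.012 m and z of rail in the frame of jig between 0.045 and 0.0515 m and angle between the z axis of rail and the z axis of jig, either way round below 0.05 rad and angle between the y axis of rail and the y axis of jig, either way round below 0.12 rad and contact force between the fingers and rail below 0.3 N), for 0.2 s.
2. the keeper is locked in the socket's notches with its arm over the rail (z of keeper in the frame of jig between 0.035 and 0.0425 m and x of keeper in the frame of jig between 0.07 and 0.086 m and y of keeper in the frame of jig between -0.008 and 0.008 m and y of keeper_tip in the frame of jig between -0.025 and 0.025 m and x of keeper_tip in the frame of jig below 0.02 m and x of rail in the frame of jig between -0.008 and 0.008 m and y of rail in the frame of jig between -0.012 and 0.012 m and z of rail in the frame of jig between 0.045 and 0.0515 m and angle between the z axis of rail and the z axis of jig, either way round below 0.05 rad and angle between the y axis of rail and the y axis of jig, either way round below 0.12 rad), for 0.2 s.
3. a first dowel is fully down in a rail hole ((((horizontal distance between dowel0 and rail_hole0 below 0.005 m and z of dowel0 in the frame of rail_hole0 between -0.022 and -0.014 m and angle between the z axis of dowel0 and the z axis of rail, either way round below 0.2 rad) or (horizontal distance between dowel0 and rail_hole1 below 0.005 m and z of dowel0 in the frame of rail_hole1 between -0.022 and -0.014 m and angle between the z axis of dowel0 and the z axis of rail, either way round below 0.2 rad) or (horizontal distance between dowel0 and rail_hole2 below 0.005 m and z of dowel0 in the frame of rail_hole2 between -0.022 and -0.014 m and angle between the z axis of dowel0 and the z axis of rail, either way round below 0.2 rad) or (horizontal distance between dowel0 and rail_hole3 below 0.005 m and z of dowel0 in the frame of rail_hole3 between -0.022 and -0.014 m and angle between the z axis of dowel0 and the z axis of rail, either way round below 0.2 rad) or (horizontal distance between dowel0 and rail_hole4 below 0.005 m and z of dowel0 in the frame of rail_hole4 between -0.022 and -0.014 m and angle between the z axis of dowel0 and the z axis of rail, either way round below 0.2 rad) or (horizontal distance between dowel0 and rail_hole5 below 0.005 m and z of dowel0 in the frame of rail_hole5 between -0.022 and -0.014 m and angle between the z axis of dowel0 and the z axis of rail, either way round below 0.2 rad)) or ((horizontal distance between dowel1 and rail_hole0 below 0.005 m and z of dowel1 in the frame of rail_hole0 between -0.022 and -0.014 m and angle between the z axis of dowel1 and the z axis of rail, either way round below 0.2 rad) or (horizontal distance between dowel1 and rail_hole1 below 0.005 m and z of dowel1 in the frame of rail_hole1 between -0.022 and -0.014 m and angle between the z axis of dowel1 and the z axis of rail, either way round below 0.2 rad) or (horizontal distance between dowel1 and rail_hole2 below 0.005 m and z of dowel1 in the frame of rail_hole2 between -0.022 and -0.014 m and angle between the z axis of dowel1 and the z axis of rail, either way round below 0.2 rad) or (horizontal distance between dowel1 and rail_hole3 below 0.005 m and z of dowel1 in the frame of rail_hole3 between -0.022 and -0.014 m and angle between the z axis of dowel1 and the z axis of rail, either way round below 0.2 rad) or (horizontal distance between dowel1 and rail_hole4 below 0.005 m and z of dowel1 in the frame of rail_hole4 between -0.022 and -0.014 m and angle between the z axis of dowel1 and the z axis of rail, either way round below 0.2 rad) or (horizontal distance between dowel1 and rail_hole5 below 0.005 m and z of dowel1 in the frame of rail_hole5 between -0.022 and -0.014 m and angle between the z axis of dowel1 and the z axis of rail, either way round below 0.2 rad)) or ((horizontal distance between dowel2 and rail_hole0 below 0.005 m and z of dowel2 in the frame of rail_hole0 between -0.022 and -0.014 m and angle between the z axis of dowel2 and the z axis of rail, either way round below 0.2 rad) or (horizontal distance between dowel2 and rail_hole1 below 0.005 m and z of dowel2 in the frame of rail_hole1 between -0.022 and -0.014 m and angle between the z axis of dowel2 and the z axis of rail, either way round below 0.2 rad) or (horizontal distance between dowel2 and rail_hole2 below 0.005 m and z of dowel2 in the frame of rail_hole2 between -0.022 and -0.014 m and angle between the z axis of dowel2 and the z axis of rail, either way round below 0.2 rad) or (horizontal distance between dowel2 and rail_hole3 below 0.005 m and z of dowel2 in the frame of rail_hole3 between -0.022 and -0.014 m and angle between the z axis of dowel2 and the z axis of rail, either way round below 0.2 rad) or (horizontal distance between dowel2 and rail_hole4 below 0.005 m and z of dowel2 in the frame of rail_hole4 between -0.022 and -0.014 m and angle between the z axis of dowel2 and the z axis of rail, either way round below 0.2 rad) or (horizontal distance between dowel2 and rail_hole5 below 0.005 m and z of dowel2 in the frame of rail_hole5 between -0.022 and -0.014 m and angle between the z axis of dowel2 and the z axis of rail, either way round below 0.2 rad)) or ((horizontal distance between dowel3 and rail_hole0 below 0.005 m and z of dowel3 in the frame of rail_hole0 between -0.022 and -0.014 m and angle between the z axis of dowel3 and the z axis of rail, either way round below 0.2 rad) or (horizontal distance between dowel3 and rail_hole1 below 0.005 m and z of dowel3 in the frame of rail_hole1 between -0.022 and -0.014 m and angle between the z axis of dowel3 and the z axis of rail, either way round below 0.2 rad) or (horizontal distance between dowel3 and rail_hole2 below 0.005 m and z of dowel3 in the frame of rail_hole2 between -0.022 and -0.014 m and angle between the z axis of dowel3 and the z axis of rail, either way round below 0.2 rad) or (horizontal distance between dowel3 and rail_hole3 below 0.005 m and z of dowel3 in the frame of rail_hole3 between -0.022 and -0.014 m and angle between the z axis of dowel3 and the z axis of rail, either way round below 0.2 rad) or (horizontal distance between dowel3 and rail_hole4 below 0.005 m and z of dowel3 in the frame of rail_hole4 between -0.022 and -0.014 m and angle between the z axis of dowel3 and the z axis of rail, either way round below 0.2 rad) or (horizontal distance between dowel3 and rail_hole5 below 0.005 m and z of dowel3 in the frame of rail_hole5 between -0.022 and -0.014 m and angle between the z axis of dowel3 and the z axis of rail, either way round below 0.2 rad)) or ((horizontal distance between dowel4 and rail_hole0 below 0.005 m and z of dowel4 in the frame of rail_hole0 between -0.022 and -0.014 m and angle between the z axis of dowel4 and the z axis of rail, either way round below 0.2 rad) or (horizontal distance between dowel4 and rail_hole1 below 0.005 m and z of dowel4 in the frame of rail_hole1 between -0.022 and -0.014 m and angle between the z axis of dowel4 and the z axis of rail, either way round below 0.2 rad) or (horizontal distance between dowel4 and rail_hole2 below 0.005 m and z of dowel4 in the frame of rail_hole2 between -0.022 and -0.014 m and angle between the z axis of dowel4 and the z axis of rail, either way round below 0.2 rad) or (horizontal distance between dowel4 and rail_hole3 below 0.005 m and z of dowel4 in the frame of rail_hole3 between -0.022 and -0.014 m and angle between the z axis of dowel4 and the z axis of rail, either way round below 0.2 rad) or (horizontal distance between dowel4 and rail_hole4 below 0.005 m and z of dowel4 in the frame of rail_hole4 between -0.022 and -0.014 m and angle between the z axis of dowel4 and the z axis of rail, either way round below 0.2 rad) or (horizontal distance between dowel4 and rail_hole5 below 0.005 m and z of dowel4 in the frame of rail_hole5 between -0.022 and -0.014 m and angle between the z axis of dowel4 and the z axis of rail, either way round below 0.2 rad)) or ((horizontal distance between dowel5 and rail_hole0 below 0.005 m and z of dowel5 in the frame of rail_hole0 between -0.022 and -0.014 m and angle between the z axis of dowel5 and the z axis of rail, either way round below 0.2 rad) or (horizontal distance between dowel5 and rail_hole1 below 0.005 m and z of dowel5 in the frame of rail_hole1 between -0.022 and -0.014 m and angle between the z axis of dowel5 and the z axis of rail, either way round below 0.2 rad) or (horizontal distance between dowel5 and rail_hole2 below 0.005 m and z of dowel5 in the frame of rail_hole2 between -0.022 and -0.014 m and angle between the z axis of dowel5 and the z axis of rail, either way round below 0.2 rad) or (horizontal distance between dowel5 and rail_hole3 below 0.005 m and z of dowel5 in the frame of rail_hole3 between -0.022 and -0.014 m and angle between the z axis of dowel5 and the z axis of rail, either way round below 0.2 rad) or (horizontal distance between dowel5 and rail_hole4 below 0.005 m and z of dowel5 in the frame of rail_hole4 between -0.022 and -0.014 m and angle between the z axis of dowel5 and the z axis of rail, either way round below 0.2 rad) or (horizontal distance between dowel5 and rail_hole5 below 0.005 m and z of dowel5 in the frame of rail_hole5 between -0.022 and -0.014 m and angle between the z axis of dowel5 and the z axis of rail, either way round below 0.2 rad)))), for 0.2 s.
At the end, for the whole second after the job is handed in: Rail flat on both bars (within 8 mm across, 12 mm along). Keeper's lugs down in the notches (origin at most 42.5 mm above the bench), arm tip over the rail within 25 mm of its middle. Every dowel at least 14 mm deep in a rail hole, within 5 mm and 0.2 rad. All released and at rest (all of step 2 and ((horizontal distance between dowel0 and rail_hole0 below 0.005 m and z of dowel0 in the frame of rail_hole0 between -0.022 and -0.014 m and angle between the z axis of dowel0 and the z axis of rail, either way round below 0.2 rad) or (horizontal distance between dowel0 and rail_hole1 below 0.005 m and z of dowel0 in the frame of rail_hole1 between -0.022 and -0.014 m and angle between the z axis of dowel0 and the z axis of rail, either way round below 0.2 rad) or (horizontal distance between dowel0 and rail_hole2 below 0.005 m and z of dowel0 in the frame of rail_hole2 between -0.022 and -0.014 m and angle between the z axis of dowel0 and the z axis of rail, either way round below 0.2 rad) or (horizontal distance between dowel0 and rail_hole3 below 0.005 m and z of dowel0 in the frame of rail_hole3 between -0.022 and -0.014 m and angle between the z axis of dowel0 and the z axis of rail, either way round below 0.2 rad) or (horizontal distance between dowel0 and rail_hole4 below 0.005 m and z of dowel0 in the frame of rail_hole4 between -0.022 and -0.014 m and angle between the z axis of dowel0 and the z axis of rail, either way round below 0.2 rad) or (horizontal distance between dowel0 and rail_hole5 below 0.005 m and z of dowel0 in the frame of rail_hole5 between -0.022 and -0.014 m and angle between the z axis of dowel0 and the z axis of rail, either way round below 0.2 rad)) and ((horizontal distance between dowel1 and rail_hole0 below 0.005 m and z of dowel1 in the frame of rail_hole0 between -0.022 and -0.014 m and angle between the z axis of dowel1 and the z axis of rail, either way round below 0.2 rad) or (horizontal distance between dowel1 and rail_hole1 below 0.005 m and z of dowel1 in the frame of rail_hole1 between -0.022 and -0.014 m and angle between the z axis of dowel1 and the z axis of rail, either way round below 0.2 rad) or (horizontal distance between dowel1 and rail_hole2 below 0.005 m and z of dowel1 in the frame of rail_hole2 between -0.022 and -0.014 m and angle between the z axis of dowel1 and the z axis of rail, either way round below 0.2 rad) or (horizontal distance between dowel1 and rail_hole3 below 0.005 m and z of dowel1 in the frame of rail_hole3 between -0.022 and -0.014 m and angle between the z axis of dowel1 and the z axis of rail, either way round below 0.2 rad) or (horizontal distance between dowel1 and rail_hole4 below 0.005 m and z of dowel1 in the frame of rail_hole4 between -0.022 and -0.014 m and angle between the z axis of dowel1 and the z axis of rail, either way round below 0.2 rad) or (horizontal distance between dowel1 and rail_hole5 below 0.005 m and z of dowel1 in the frame of rail_hole5 between -0.022 and -0.014 m and angle between the z axis of dowel1 and the z axis of rail, either way round below 0.2 rad)) and ((horizontal distance between dowel2 and rail_hole0 below 0.005 m and z of dowel2 in the frame of rail_hole0 between -0.022 and -0.014 m and angle between the z axis of dowel2 and the z axis of rail, either way round below 0.2 rad) or (horizontal distance between dowel2 and rail_hole1 below 0.005 m and z of dowel2 in the frame of rail_hole1 between -0.022 and -0.014 m and angle between the z axis of dowel2 and the z axis of rail, either way round below 0.2 rad) or (horizontal distance between dowel2 and rail_hole2 below 0.005 m and z of dowel2 in the frame of rail_hole2 between -0.022 and -0.014 m and angle between the z axis of dowel2 and the z axis of rail, either way round below 0.2 rad) or (horizontal distance between dowel2 and rail_hole3 below 0.005 m and z of dowel2 in the frame of rail_hole3 between -0.022 and -0.014 m and angle between the z axis of dowel2 and the z axis of rail, either way round below 0.2 rad) or (horizontal distance between dowel2 and rail_hole4 below 0.005 m and z of dowel2 in the frame of rail_hole4 between -0.022 and -0.014 m and angle between the z axis of dowel2 and the z axis of rail, either way round below 0.2 rad) or (horizontal distance between dowel2 and rail_hole5 below 0.005 m and z of dowel2 in the frame of rail_hole5 between -0.022 and -0.014 m and angle between the z axis of dowel2 and the z axis of rail, either way round below 0.2 rad)) and ((horizontal distance between dowel3 and rail_hole0 below 0.005 m and z of dowel3 in the frame of rail_hole0 between -0.022 and -0.014 m and angle between the z axis of dowel3 and the z axis of rail, either way round below 0.2 rad) or (horizontal distance between dowel3 and rail_hole1 below 0.005 m and z of dowel3 in the frame of rail_hole1 between -0.022 and -0.014 m and angle between the z axis of dowel3 and the z axis of rail, either way round below 0.2 rad) or (horizontal distance between dowel3 and rail_hole2 below 0.005 m and z of dowel3 in the frame of rail_hole2 between -0.022 and -0.014 m and angle between the z axis of dowel3 and the z axis of rail, either way round below 0.2 rad) or (horizontal distance between dowel3 and rail_hole3 below 0.005 m and z of dowel3 in the frame of rail_hole3 between -0.022 and -0.014 m and angle between the z axis of dowel3 and the z axis of rail, either way round below 0.2 rad) or (horizontal distance between dowel3 and rail_hole4 below 0.005 m and z of dowel3 in the frame of rail_hole4 between -0.022 and -0.014 m and angle between the z axis of dowel3 and the z axis of rail, either way round below 0.2 rad) or (horizontal distance between dowel3 and rail_hole5 below 0.005 m and z of dowel3 in the frame of rail_hole5 between -0.022 and -0.014 m and angle between the z axis of dowel3 and the z axis of rail, either way round below 0.2 rad)) and ((horizontal distance between dowel4 and rail_hole0 below 0.005 m and z of dowel4 in the frame of rail_hole0 between -0.022 and -0.014 m and angle between the z axis of dowel4 and the z axis of rail, either way round below 0.2 rad) or (horizontal distance between dowel4 and rail_hole1 below 0.005 m and z of dowel4 in the frame of rail_hole1 between -0.022 and -0.014 m and angle between the z axis of dowel4 and the z axis of rail, either way round below 0.2 rad) or (horizontal distance between dowel4 and rail_hole2 below 0.005 m and z of dowel4 in the frame of rail_hole2 between -0.022 and -0.014 m and angle between the z axis of dowel4 and the z axis of rail, either way round below 0.2 rad) or (horizontal distance between dowel4 and rail_hole3 below 0.005 m and z of dowel4 in the frame of rail_hole3 between -0.022 and -0.014 m and angle between the z axis of dowel4 and the z axis of rail, either way round below 0.2 rad) or (horizontal distance between dowel4 and rail_hole4 below 0.005 m and z of dowel4 in the frame of rail_hole4 between -0.022 and -0.014 m and angle between the z axis of dowel4 and the z axis of rail, either way round below 0.2 rad) or (horizontal distance between dowel4 and rail_hole5 below 0.005 m and z of dowel4 in the frame of rail_hole5 between -0.022 and -0.014 m and angle between the z axis of dowel4 and the z axis of rail, either way round below 0.2 rad)) and ((horizontal distance between dowel5 and rail_hole0 below 0.005 m and z of dowel5 in the frame of rail_hole0 between -0.022 and -0.014 m and angle between the z axis of dowel5 and the z axis of rail, either way round below 0.2 rad) or (horizontal distance between dowel5 and rail_hole1 below 0.005 m and z of dowel5 in the frame of rail_hole1 between -0.022 and -0.014 m and angle between the z axis of dowel5 and the z axis of rail, either way round below 0.2 rad) or (horizontal distance between dowel5 and rail_hole2 below 0.005 m and z of dowel5 in the frame of rail_hole2 between -0.022 and -0.014 m and angle between the z axis of dowel5 and the z axis of rail, either way round below 0.2 rad) or (horizontal distance between dowel5 and rail_hole3 below 0.005 m and z of dowel5 in the frame of rail_hole3 between -0.022 and -0.014 m and angle between the z axis of dowel5 and the z axis of rail, either way round below 0.2 rad) or (horizontal distance between dowel5 and rail_hole4 below 0.005 m and z of dowel5 in the frame of rail_hole4 between -0.022 and -0.014 m and angle between the z axis of dowel5 and the z axis of rail, either way round below 0.2 rad) or (horizontal distance between dowel5 and rail_hole5 below 0.005 m and z of dowel5 in the frame of rail_hole5 between -0.022 and -0.014 m and angle between the z axis of dowel5 and the z axis of rail, either way round below 0.2 rad)) and contact force between the fingers and rail below 0.3 N and contact force between the fingers and keeper below 0.3 N and contact force between the fingers and dowel0 below 0.3 N and contact force between the fingers and dowel1 below 0.3 N and contact force between the fingers and dowel2 below 0.3 N and contact force between the fingers and dowel3 below 0.3 N and contact force between the fingers and dowel4 below 0.3 N and contact force between the fingers and dowel5 below 0.3 N and linear speed of each of rail, keeper, dowel0, dowel1, dowel2, dowel3, dowel4, dowel5 below 0.02 m/s); the robot touches nothing.
It fails at once if the glue jar is moved more than 40 mm or tipped over (distance of glue from where it was at the start of the episode above 0.04 m or angle between glue's own z axis and vertical above 0.5 rad).
It fails at once if the sanding block is moved more than 40 mm or tipped over (distance of sander from where it was at the start of the episode above 0.04 m or angle between sander's own z axis and vertical above 0.5 rad).
It fails at once if the round blank is moved more than 40 mm or tipped over (distance of blank from where it was at the start of the episode above 0.04 m or angle between blank's own z axis and vertical above 0.5 rad).
Of dowel0, dowel1, dowel2, dowel3, dowel4, dowel5 only 4 to 6 are there at a start; the rules pass over those that are not, and their reading is None.
At some moment in a run one of stand, keeper, rail may be knocked a few centimetres aside while the robot is not near it.
It also fails if it takes over 210 s, if anything falls off the work surface, if the arm or the gripper's body presses on something with over 40 N, if the wrist force passes 120 N, or if a joint passes its speed limit or range.

### The arm

A 6-joint arm with a two-finger parallel gripper is mounted at the origin on the work surface. World frame = base frame: x ahead of the robot, y to its left, z up, the work surface at z = 0. Lengths are in m, angles in rad, forces in N, time in s.
With the tool pointing down it reaches from about 0.3 to 0.775 m from the base axis. Payload 14.6 kg.
Tool frame: the origin (TCP) lies at the centre of the arm's flange, where the gripper is bolted on; the fingertips stand 173 mm ahead of it and the grasp point (between the pads) lies 155 mm ahead of it; z points along the fingers, x is the direction in which the jaws open and shut, and the axes are right-handed (so a half turn about z gives the same grasp; the last joint's range is limited). The gripper opens to 85 mm and grips with 20 to 120 N. Pads are 22 mm wide; open, the fingers measure 114 mm over their backs; the gripper's body (76 mm by 85 mm) begins 54 mm behind the grasp point. The pads swing forward as they close: fully open they stand 13 mm farther back than shut.
Start: joints at [-1.324, 0.3, 1.521, -0, 1.321, -0.067], TCP at [0.17, -0.523, 0.405] pointing down, gripper open.
Joint ranges: [-3.03, 3.03], [-0.79, 2.21], [0.23, 2.52], [-1.04, 4.18], [0, 3.07], [-2.55, 2.55]. Speed limits (rad/s): [2.22, 2.22, 2.57, 3.14, 3.14, 3.14].

### API

Orientations are given as a rotation vector (axis times angle).
In Python, from workcell import ctrl gives the robot as it stands.
- The arm moves only by the tool apply_moves, never from a script. Its argument "deltas" is a list of rows, each a list of 7 numbers: the closure in counts, from 0 (fully open) to 255 (shut), then the shift along the tool's x, y, z in mm, then the turn, a rotation vector about the tool's x, y, z in degrees. A call has 1 to 10 rows; each row shifts and turns the commanded pose from where the row before left it, along the tool's axes as they then stand; what a row does not reach is not made up. A row lasts 1/8 s, in which the tool goes at most 62.5 mm and 10.7 degrees, less where a joint would pass 70% of its speed; a pose out of reach is approached as far as the arm can. A call is refused whole if a number of a shift passes 62.5 or a number of a turn 10.7, either way. A call with a gripper value outside its range is refused whole. The fingers move at their own pace and stop on an object; "squeeze" is the grip in N (left out, the last holds). Time passes only in rows, so rows that do not move let the fingers close. It gives the time, the measured TCP pose, the force and the opening at its end, in the units of the state.
- ctrl.observe(): the state, without advancing time (a new reading comes with each control period).
- ctrl.read_camera(name): name is "scene" or "top" or "wrist"; returns the picture (400x640x3 uint8, blue, green, red); there is no depth.
- ctrl.camera_model(name): a dict with "mtx" (3x3 intrinsics, pixels), "world_to_cam" (4x4, takes a point from world to camera coordinates). Camera axes: x right, y up, looking along -z (the intrinsics and any distortion apply to the point x, -y, -z); pixel columns grow to the right and rows downward; lengths in m; the calibration is good to about 2 mm. A picture is of the moment at which its call begins: read the wrist's pose just before it. camera_model takes no time and is no camera call; for the wrist camera it gives the pose at the moment of the call.
- ctrl.sign_off(): hands the job in, once; it reports no verdict.
The state is a dict: "t": time; "joint_pos": joint angles; "joint_velocities": joint speeds; "joint_efforts": joint torques, N m; "tool_pos": TCP position; "tcp_rot": TCP orientation; "force": force on the tool from outside, world axes, zero at the start; "moment": the same for the moment, N m; "opening": opening from 0.0 (shut) to 1.0 (fully open).
Only numpy, scipy, OpenCV 4.12 (cv2) and the standard library are available. Lean on these libraries where they do the work, as an engineer would, in place of code of your own. Each camera call takes 0.05 s, during which the arm holds its last target.

## Working session

There is one attempt and no reset: what is moved stays moved. The work goes in short steps, Python scripts to look and compute and a tool call to move; the robot and the scene stay as the last step left them, time stands still between calls to the robot, and variables do not carry over. Pictures are saved under pics/ and viewed, and the job is handed in when it is done.

Besides the shell and the picture viewer there is one more tool, called after "Call:" as name(argument=value, ...) on one line, values as JSON. apply_moves: Moves the arm, as the interface text tells. Its arguments: {"type":"object","properties":{"deltas":{"type":"array","items":{"type":"array","items":{"type":"number"}}},"squeeze":{"type":"number"}},"required":["deltas"]}

```bash
ls; mkdir -p pics
python3 - <<'E'
from workcell import ctrl
import cv2
s=ctrl.observe();print(s)
for n in("scene","top","wrist"):
    m=ctrl.camera_model(n);print(n,m)
    cv2.imwrite(f"pics/{n}0.png",ctrl.read_camera(n))
E
```

```text
pics
{'t': 0.0, 'joint_pos': array([-1.32358977e+00,  3.00490373e-01,  1.52159250e+00, -2.45484152e-05,
        1.32070848e+00, -6.66008698e-02]), 'joint_velocities': array([-1.07540315e-03, -1.36416731e-03,  7.39978970e-04,  8.29465899e-05,
        1.90097393e-03, -2.70968611e-03]), 'joint_efforts': array([-2.01720813e-04, -5.43503022e+01, -3.61796057e+01, -1.15486541e-04,
        3.98746648e-03, -9.15480939e-06]), 'tool_pos': array([ 0.16976249, -0.52311094,  0.40410579]), 'tcp_rot': array([-2.54067606e+00,  1.84658035e+00,  1.46963338e-03]), 'force': array([-0.53773199,  0.32456369, -0.07371101]), 'moment': array([0.0374577 , 0.00065919, 0.08265301]), 'opening': 0.9978624447454374}
scene {'mtx': array([[517.87199975,   0.        , 321.26071114],
       [  0.        , 517.87199975, 204.09711044],
       [  0.        ,   0.        ,   1.        ]]), 'world_to_cam': array([[-4.06784101e-01,  9.13524076e-01,  6.76455048e-04,
         1.23441923e-01],
       [-7.40100220e-01, -3.29993910e-01,  5.85965600e-01,
         4.05097371e-01],
       [ 5.35516909e-01,  2.37860845e-01,  8.103356
[... 280 characters left out ...]
   ]]), 'world_to_cam': array([[-0.00522228, -0.99985173,  0.01640898,  0.07904568],
       [ 0.98884618, -0.00272088,  0.1489155 , -0.54396726],
       [-0.14884878,  0.01700364,  0.98871377, -1.23246151],
       [ 0.        ,  0.        ,  0.        ,  1.        ]])}
wrist {'mtx': array([[320.40097456,   0.        , 311.62714252],
       [  0.        , 320.40097456, 202.71280265],
       [  0.        ,   0.        ,   1.        ]]), 'world_to_cam': array([[ 0.30813082, -0.95134251, -0.00168286, -0.54912553],
       [ 0.90468378,  0.29356478, -0.30881543,  0.04046381],
       [ 0.29428328,  0.09363309,  0.9511205 , -0.38059419],
       [ 0.        ,  0.        ,  0.        ,  1.        ]])}
```

View pics/top0.png

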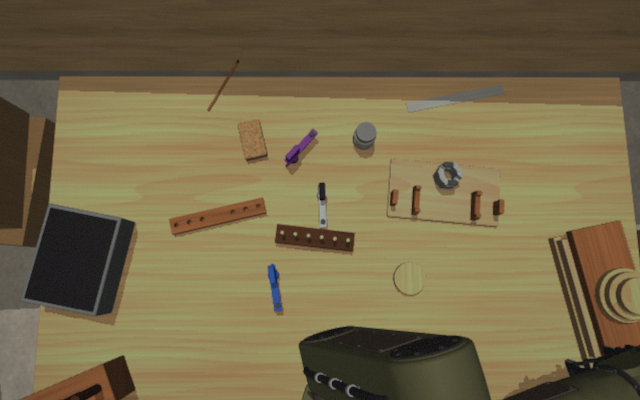

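View pics/scene0.png

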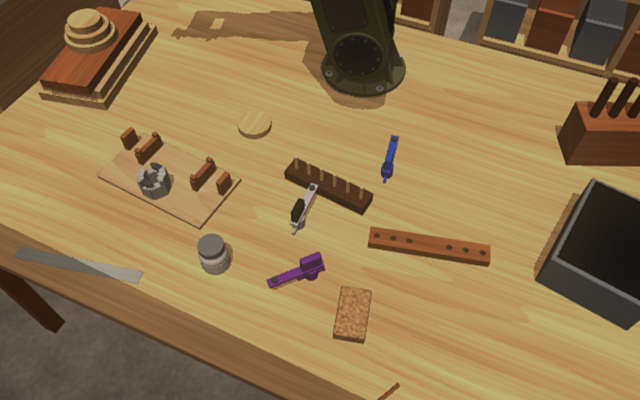

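View pics/wrist0.png

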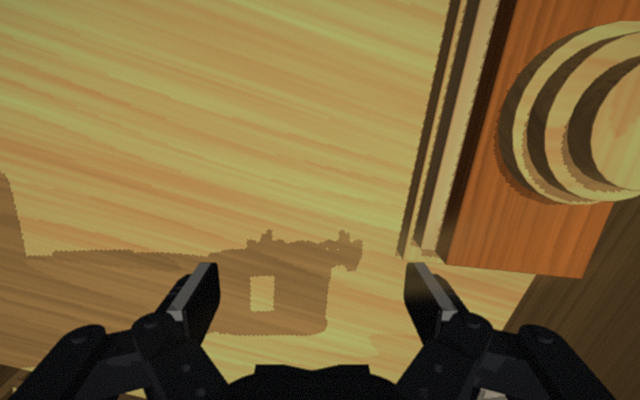

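```bash
cat > h.py <<'E'
import numpy as np, cv2
from workcell import ctrl
from scipy.spatial.transform import Rotation as R
def rays(m,px):
    px=np.atleast_2d(px).astype(float); K=m["mtx"]; T=m["world_to_cam"]
    d=np.c_[(px[:,0]-K[0,2])/K[0,0],-(px[:,1]-K[1,2])/K[1,1],-np.ones(len(px))]
    C=-T[:3,:3].T@T[:3,3]; return C,d@T[:3,:3]
def toz(m,px,z):
    C,d=rays(m,px); s=(np.asarray(z)-C[2])/d[:,2]; return C+d*np.reshape(s,(-1,1))
def proj(m,P):
    P=np.atleast_2d(P); T=m["world_to_cam"];K=m["mtx"]
    c=P@T[:3,:3].T+T[:3,3]; return np.c_[K[0,0]*c[:,0]/-c[:,2]+K[0,2],K[1,1]*-c[:,1]/-c[:,2]+K[1,2]]
def tri(m1,p1,m2,p2):
    C1,d1=rays(m1,p1);C2,d2=rays(m2,p2);out=[]
    for a,b in zip(d1,d2):
        A=np.c_[a,-b]; s=np.linalg.lstsq(A,C2-C1,rcond=None)[0]
        q1=C1+a*s[0];q2=C2+b*s[1]; out.append(np.r_[(q1+q2)/2,np.linalg.norm(q1-q2)])
    return np.array(out)
def yaw(s=None):
    s=s or ctrl.observe(); M=R.from_rotvec(s["tcp_rot"]).as_matrix(); return np.degrees(np.arctan2(M[1,0],M[0,0]))
def snap(n,tag,scale=1,crop=None):
    m=ctrl.camera_model(n); im=ctrl.read_camera(n); cv2.imwrite(f"pics/{tag}_raw.png",im)
    np.save(f"pics/{tag}.npy",m,allow_pickle=True)
    v=im
    if crop: v=v[crop[1]:crop[3],crop[0]:crop[2]]
    if scale!=1: v=cv2.resize(v,None,fx=scale,fy=scale,interpolation=cv2.INTER_CUBIC)
    cv2.imwrite(f"pics/{tag}.png",v); return im,m
def load(tag): return cv2.imread(f"pics/{tag}_raw.png"),np.load(f"pics/{tag}.npy",allow_pickle=True).item()
def goto(p,yawt=None):
    """what to move to bring TCP to p (m) with yaw yawt(deg), in tool axes (mm, deg)"""
    s=ctrl.observe(); M=R.from_rotvec(s["tcp_rot"]).as_matrix(); d=M.T@(np.asarray(p)-s["tool_pos"])*1000
    r=None
    if yawt is not None:
        t=(yawt-yaw(s)+90)%180-90
        Mt=R.from_euler("z",yaw(s)+t,degrees=True).as_matrix()@np.diag([1,-1,-1.])
        r=np.degrees(R.from_matrix(M.T@Mt).as_rotvec())
    print("t",round(s["t"],2),"pos",s["tool_pos"].round(4),"yaw",round(yaw(s),2),"F",s["force"].round(1),"open",round(s["opening"],3),"shift",d.round(1),"turn",None if r is None else r.round(2), "j",s["joint_pos"].round(2))
E
python3 - <<'E'
from h import *
m=ctrl.camera_model("top"); s=ctrl.camera_model("scene")
P={"rail ends":([[172,227],[266,207]],.02),"stand ends":([[277,233],[354,241]],.03),"keeper grip,tip":([[321,188],[323,224]],.05),"jigsock":([[449,175]],.06),"jig base corners":([[390,159],[501,168],[497,225],[388,213]],.012),"blank":([[409,279]],.02),"glue":([[365,133]],.08)}
for k,(p,z) in P.items(): print(k,toz(m,p,z)[:,:2].round(3).tolist())
w=ctrl.camera_model("wrist"); st=ctrl.observe()
M=R.from_rotvec(st["tcp_rot"]).as_matrix(); C,_=rays(w,[[0,0]]); print("cam in tool",M.T@(C-st["tool_pos"]), "axes", (w["world_to_cam"][:3,:3]@M).round(3))
E
```

```text
rail ends [[0.489, 0.483], [0.545, 0.219]]
stand ends [[0.47, 0.186], [0.446, -0.029]]
keeper grip,tip [[0.594, 0.063], [0.492, 0.058]]
jigsock [[0.628, -0.296]]
jig base corners [[0.687, -0.14], [0.659, -0.465], [0.492, -0.442], [0.528, -0.13]]
blank [[0.341, -0.182]]
glue [[0.744, -0.06]]
cam in tool [-0.00013381 -0.07874979  0.03064122] axes [[ 1.     0.001  0.001]
 [ 0.    -0.951  0.309]
 [ 0.001 -0.309 -0.951]]
```

```bash
python3 -c "
from h import *
goto([.57,-.29,.42],-6)"
```

```text
t 0.15 pos [ 0.1697 -0.5231  0.4043] yaw -72.02 F [0.4 1.  0.4] open 0.999 shift [ -98.2 -452.7  -15.6] turn [-3.000e-02  4.000e-02 -6.602e+01] j [-1.32  0.3   1.52  0.    1.32 -0.07]
```

Call:
apply_moves(deltas=[[0,-12,-57,-2,0,0,0],[0,-12,-57,-2,0,0,0],[0,-12,-57,-2,0,0,0],[0,-12,-57,-2,0,0,0],[0,-12,-57,-2,0,0,0],[0,-12,-57,-2,0,0,0],[0,-12,-57,-2,0,0,0],[0,-14,-54,-2,0,0,0]])

```text
t: 1.15
tool_pos: [0.5719, -0.2889, 0.4204]
tcp_rot: [2.541, -1.847, -0.001]
force: [0.1, 0.1, 0.3]
opening: 1.002
```

Call:
apply_moves(deltas=[[0,0,0,0,0,0,-10],[0,0,0,0,0,0,-10],[0,0,0,0,0,0,-10],[0,0,0,0,0,0,-10],[0,0,0,0,0,0,-10],[0,0,0,0,0,0,-10],[0,0,0,0,0,0,-6],[0,0,0,0,0,0,0]])

```text
t: 2.15
tool_pos: [0.5704, -0.2901, 0.4204]
tcp_rot: [-3.137, 0.166, 0.001]
force: [-1.1, -0.4, -0.4]
opening: 0.995
```

```bash
python3 -c "
from h import *
goto([.57,-.29,.42],-6)
snap('wrist','jigA',1.25); snap('top','topA',1.25)"
```

```text
t 2.15 pos [ 0.5704 -0.2901  0.4204] yaw -6.06 F [-1.1 -0.4 -0.4] open 0.995 shift [-0.4 -0.   0.4] turn [-0.01  0.03 -0.06] j [-0.53  0.49  1.22  0.    1.43 -0.42]
```

View pics/jigA.png

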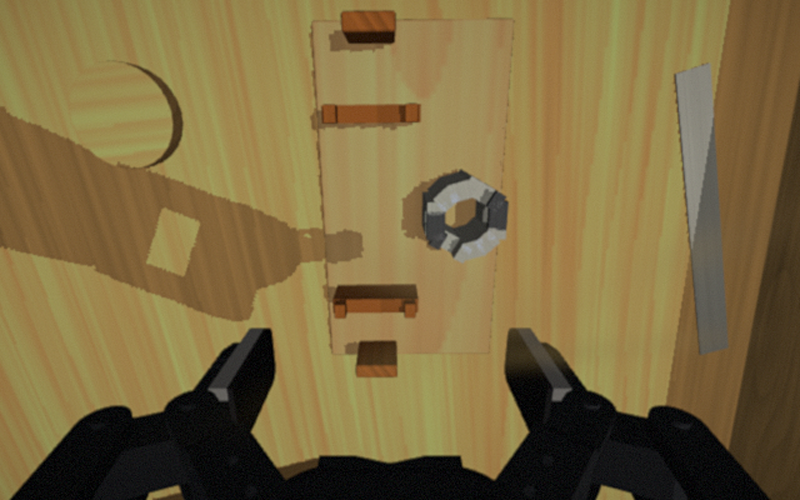

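```bash
python3 -c "
from h import *
im,m=load('jigA')
cv2.imwrite('pics/jc1.png',cv2.resize(im[0:160,240:430],None,fx=3.7,fy=3.7,interpolation=cv2.INTER_CUBIC))
cv2.imwrite('pics/jc2.png',cv2.resize(im[150:310,240:430],None,fx=3.7,fy=3.7,interpolation=cv2.INTER_CUBIC))"
```

```text
(no output)
```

View pics/jc1.png

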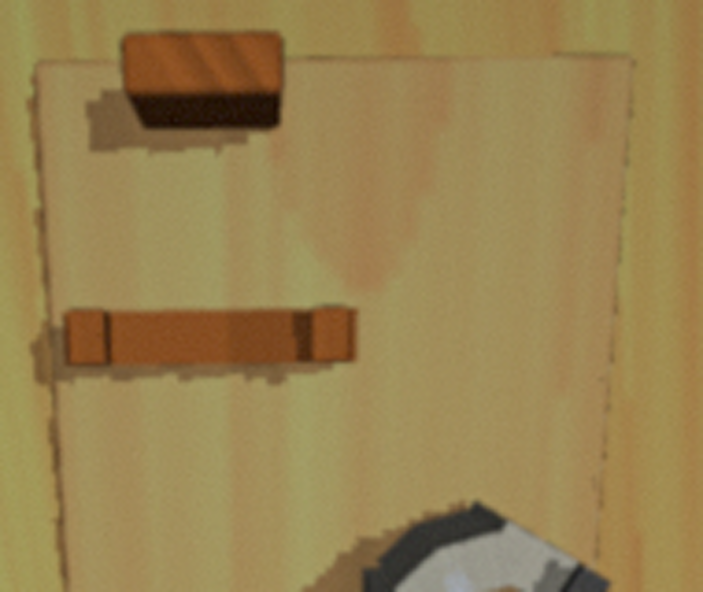

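View pics/jc2.png

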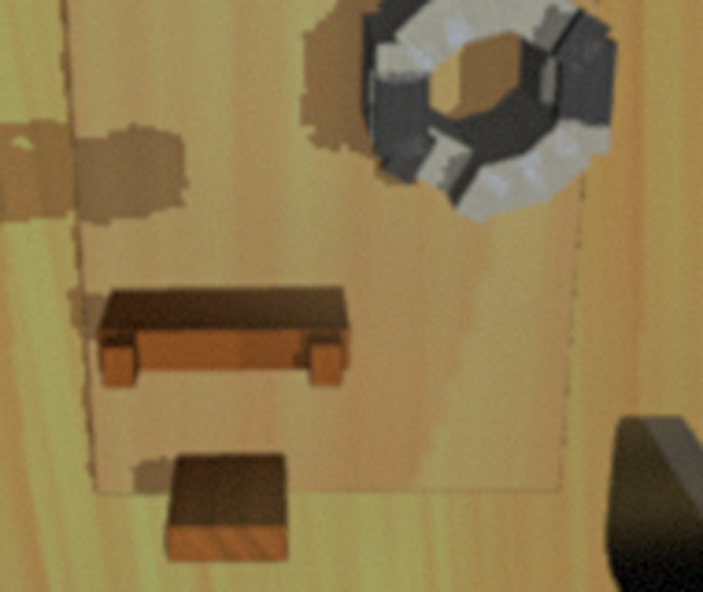

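```bash
cat >> h.py <<'E'
def fit2(J,W):
    J=np.array(J,float);W=np.array(W,float);jc,wc=J.mean(0),W.mean(0)
    a=J-jc;b=W-wc; th=np.arctan2((a[:,0]*b[:,1]-a[:,1]*b[:,0]).sum(),(a*b).sum())
    Rm=np.array([[np.cos(th),-np.sin(th)],[np.sin(th),np.cos(th)]]); t=wc-Rm@jc
    return th,Rm,t,(W-(J@Rm.T+t))
E
python3 - <<'E'
from h import *
im,m=load('jigA')
A=lambda u,v:(240+u/3.7,v/3.7); B=lambda u,v:(240+u/3.7,150+v/3.7)
L=[(A(37,62),12,(-50,160)),(A(632,55),12,(120,160)),(B(96,491),12,(-50,-160)),(B(560,489),12,(120,-160)),
(A(108,312),60,(-27,92)),(A(313,309),60,(27,92)),(A(106,363),60,(-27,78)),(A(313,361),60,(27,78)),
(B(137,385),60,(-27,-92)),(B(310,384),60,(27,-92)),
(A(125,94),60,(None,141.5)),(A(282,94),60,(None,141.5))]
px=[l[0] for l in L];z=[l[1]/1000 for l in L];W=toz(m,px,z)[:,:2]*1000
J=[l[2] for l in L[:10]]
for sel in (slice(0,4),slice(4,10),slice(0,10)):
    th,Rm,t,r=fit2(J[sel],W[sel]); print(np.degrees(th).round(2),t.round(1),r.round(1).tolist())
print(((W-t)@Rm)[10:].round(1))
print("sock",(Rm@[78,0]+t), proj(m,np.r_[(Rm@[78,0]+t)/1000,.067]))
E
```

```text
-5.52 [ 556.1 -286.2] [[1.0, -1.2], [-1.4, -1.0], [0.7, 1.5], [-0.3, 0.8]]
-5.56 [ 556.2 -286.5] [[0.4, -1.2], [-0.1, -0.9], [-0.6, 0.2], [0.1, 0.1], [0.4, 0.9], [-0.2, 0.9]]
-5.52 [ 556.2 -286.4] [[0.9, -1.0], [-1.5, -0.8], [0.7, 1.7], [-0.4, 1.0], [0.5, -1.4], [0.1, -1.1], [-0.5, 0.1], [0.2, -0.0], [0.4, 0.8], [-0.2, 0.7]]
[[-19.6 141.4]
 [ 19.4 141. ]]
sock [ 633.82205622 -293.90104836] [[373.9250902  176.59680545]]
```

```bash
python3 -c "
from h import *
goto([.517,.351,.42],12)"
```

```text
t 2.25 pos [ 0.5704 -0.2901  0.4205] yaw -6.17 F [-0.  -1.1  0.2] open 1.001 shift [-1.220e+02 -6.316e+02  6.000e-01] turn [-1.000e-02  2.000e-02 -1.817e+01] j [-0.53  0.49  1.22 -0.    1.43 -0.42]
```

Call:
apply_moves(deltas=[[0,-11,-58,0,0,0,0],[0,-11,-58,0,0,0,0],[0,-11,-58,0,0,0,0],[0,-11,-58,0,0,0,0],[0,-11,-58,0,0,0,0],[0,-11,-58,0,0,0,0],[0,-11,-58,0,0,0,0],[0,-11,-58,0,0,0,0],[0,-11,-58,0,0,0,0],[0,-11,-58,0,0,0,0]])

```text
t: 3.5
tool_pos: [0.5213, 0.3002, 0.4208]
tcp_rot: [-3.137, 0.169, -0.0]
force: [0.5, 0.4, 0.3]
opening: 0.999
```

Call:
apply_moves(deltas=[[0,-12,-52,0,0,0,0],[0,0,0,0,0,0,-9],[0,0,0,0,0,0,-9],[0,0,0,0,0,0,0],[0,0,0,0,0,0,0]])

```text
t: 4.12
tool_pos: [0.5154, 0.3511, 0.4207]
tcp_rot: [-3.125, -0.321, -0.0]
force: [1.0, 0.4, 0.5]
opening: 1.001
```

```bash
python3 -c "
from h import *
goto([.517,.351,.42],12)
snap('wrist','railA',1.25)"
```

```text
t 4.12 pos [0.5154 0.3511 0.4207] yaw 11.72 F [1.  0.4 0.5] open 1.001 shift [1.5 0.4 0.7] turn [-0.   -0.   -0.28] j [ 0.54  0.46  1.27 -0.    1.41  0.33]
```

View pics/railA.png

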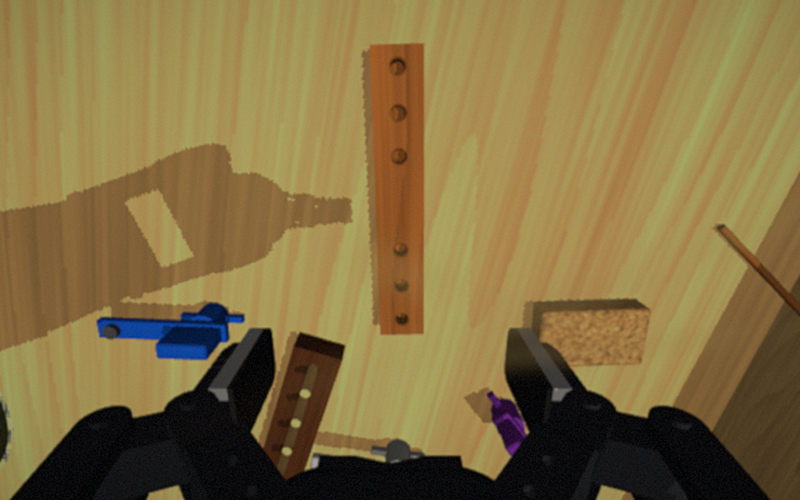

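```bash
python3 - <<'E'
from h import *
im,m=load('railA')
hsv=cv2.cvtColor(im,cv2.COLOR_BGR2HSV)
c=hsv[20:280,285:350]; print(hsv[60,310],hsv[60,345],hsv[60,299],hsv[160,325])
mask=((hsv[...,0]<14)&(hsv[...,1]>110)).astype(np.uint8)
mask[:, :285]=0; mask[:,350:]=0; mask[275:]=0
mask=cv2.morphologyEx(mask,cv2.MORPH_CLOSE,np.ones((9,9)))
cs,_=cv2.findContours(mask,0,2); c=max(cs,key=cv2.contourArea); print(cv2.contourArea(c),cv2.boundingRect(c),cv2.approxPolyDP(c,4,True)[:,0].tolist())
px=np.array([(398,66.5),(398,113),(399,156),(400,250),(401,286),(402,319)])/1.25
W=toz(m,px,.022)[:,:2]*1000; J=[(0,118),(0,81),(0,44),(0,-44),(0,-81),(0,-118)]
th,Rm,t,r=fit2(J,W);print(np.degrees(th),t,r.round(1).tolist())
E
python3 -c "
from h import *
im,m=load('railA')
cv2.imwrite('pics/rc.png',cv2.resize(im[25:275,280:360],None,fx=2.4,fy=2.4,interpolation=cv2.INTER_CUBIC))"
```

```text
[ 13 188 153] [ 21 131 168] [ 13 195 157] [ 13 195 135]
6287.5 (296, 36, 43, 169) [[298, 36], [303, 200], [337, 204], [337, 36]]
13.041831632459456 [522.6874428  360.05991855] [[0.4, -0.3], [-0.2, -0.3], [-0.1, 0.4], [-0.5, 0.0], [0.0, -0.3], [0.3, 0.4]]
```

View pics/rc.png

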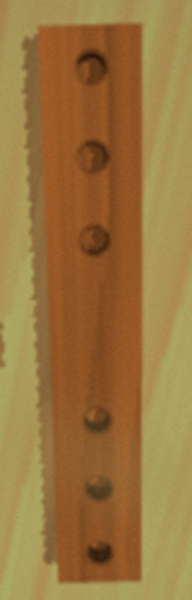

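```bash
python3 -c "
from h import *
goto([.5227,.3601,.175],13)"
```

```text
t 4.17 pos [0.5154 0.3511 0.4207] yaw 11.76 F [ 0.  -0.6  0.9] open 1.004 shift [  9.   -7.4 245.7] turn [-0.   -0.   -1.24] j [0.54 0.46 1.27 0.   1.41 0.33]
```

Call:
apply_moves(deltas=[[0,9,-7.4,0,0,0,-1.2],[0,0,0,50,0,0,0],[0,0,0,50,0,0,0],[0,0,0,50,0,0,0],[0,0,0,50,0,0,0],[0,0,0,25,0,0,0],[0,0,0,20,0,0,0],[0,0,0,0,0,0,0]], squeeze=40)

```text
t: 5.18
tool_pos: [0.5225, 0.3602, 0.1747]
tcp_rot: [3.12, 0.359, -0.003]
force: [0.3, 0.4, 0.0]
opening: 0.999
```

```bash
python3 -c "
from h import *
goto([.5227,.3601,.175],13)
snap('wrist','railB',1.25)"
```

```text
t 5.17 pos [0.5225 0.3602 0.1747] yaw 13.11 F [0.3 0.4 0. ] open 0.999 shift [ 0.2  0.1 -0.3] turn [0.03 0.1  0.12] j [0.55 0.75 1.43 0.   0.97 0.32]
```

View pics/railB.png

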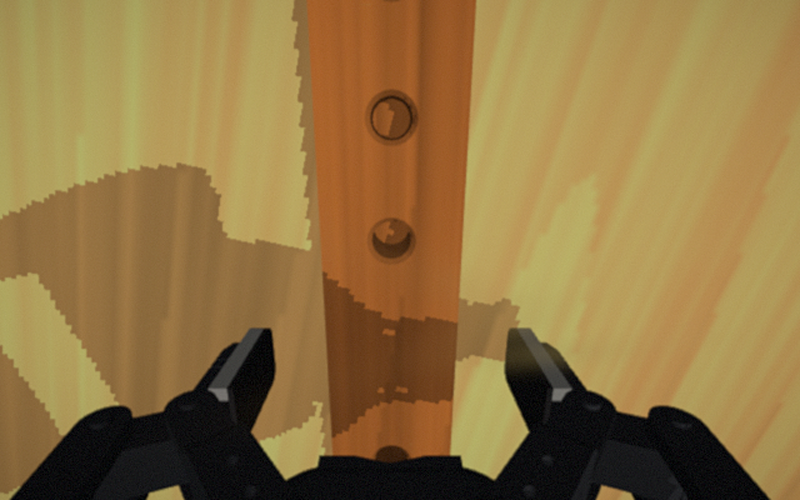

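Call:
apply_moves(deltas=[[0,0,0,4,0,0,0],[130,0,0,0,0,0,0],[180,0,0,0,0,0,0],[180,0,0,0,0,0,0],[180,0,0,0,0,0,0],[180,0,0,0,0,0,0],[180,0,0,0,0,0,0]], squeeze=40)

```text
t: 6.1
tool_pos: [0.5227, 0.3604, 0.1722]
tcp_rot: [-3.121, -0.36, -0.001]
force: [-1.3, -1.8, 6.2]
opening: 0.516
```

```bash
python3 -c "
from h import *
goto([.5227,.3601,.34])"
```

```text
t 6.1 pos [0.5227 0.3604 0.1722] yaw 13.18 F [-1.3 -1.8  6.2] open 0.516 shift [   0.     0.3 -167.8] turn None j [0.55 0.75 1.43 0.   0.97 0.32]
```

Call:
apply_moves(deltas=[[180,0,0,-20,0,0,0],[180,0,0,-50,0,0,0],[180,0,0,-50,0,0,0],[180,0,0,-50,0,0,0],[180,0,0,0,0,0,6],[180,0,0,0,0,0,6],[180,0,0,0,0,0,6.6],[180,0,0,0,0,0,0]])

```text
t: 7.1
tool_pos: [0.5225, 0.3602, 0.3426]
tcp_rot: [-3.138, 0.147, -0.001]
force: [-0.1, -0.1, -1.9]
opening: 0.517
```

```bash
python3 -c "
from h import *
goto([.5562,-.2864,.34],-5.5)"
```

```text
t 7.1 pos [0.5225 0.3602 0.3426] yaw -5.38 F [-0.1 -0.1 -1.9] open 0.517 shift [ 94.2 640.6   2.4] turn [-0.02 -0.02  0.12] j [ 0.55  0.54  1.33 -0.    1.27  0.64]
```

Force −1.9 N matches the 0.2 kg rail; held.

Call:
apply_moves(deltas=[[180,4,30,0,0,0,0],[180,9,58,0,0,0,0],[180,9,58,0,0,0,0],[180,9,58,0,0,0,0],[180,9,58,0,0,0,0],[180,9,58,0,0,0,0],[180,9,58,0,0,0,0],[180,9,58,0,0,0,0],[180,9,58,0,0,0,0],[180,9,58,0,0,0,0]])

```text
t: 8.35
tool_pos: [0.5548, -0.1991, 0.3424]
tcp_rot: [3.138, -0.144, 0.001]
force: [1.0, 0.3, -2.9]
opening: 0.514
```

Call:
apply_moves(deltas=[[180,5,50,0,0,0,0],[180,4,36,0,0,0,0],[180,0,0,0,0,0,0],[180,0,0,0,0,0,0]])

```text
t: 8.85
tool_pos: [0.5559, -0.2832, 0.3419]
tcp_rot: [-3.138, 0.146, 0.0]
force: [0.0, 0.2, -2.1]
opening: 0.519
```

```bash
python3 -c "
from h import *
goto([.5562,-.2864,.30],-5.5)
snap('wrist','plA',1.25)"
```

```text
t 8.85 pos [ 0.5559 -0.2832  0.3419] yaw -5.32 F [ 0.   0.2 -2.1] open 0.519 shift [ 0.6  3.1 41.9] turn [-0.01  0.    0.18] j [-0.53  0.52  1.37  0.    1.26 -0.44]
```

View pics/plA.png

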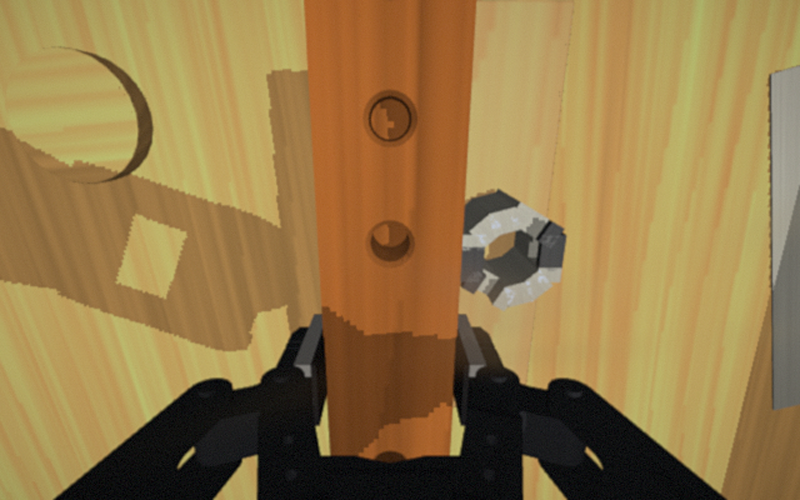

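Run:
```python
from h import *
im,m=load('plA')
for z in (.1917,):
    W=toz(m,np.array([(391,117.5),(391,241)])/1.25,z)[:,:2]*1000
    th,Rm,t,r=fit2([(0,81),(0,44)],W);print(np.degrees(th),t,r.round(1).tolist(),np.linalg.norm(W[0]-W[1]))
im,m=load('railB')
W=toz(m,np.array([(391.5,117.5),(391,240)])/1.25,.022)[:,:2]*1000
th,Rm,t,r=fit2([(0,81),(0,44)],W);print(np.degrees(th),t,r.round(1).tolist(),np.linalg.norm(W[0]-W[1]))
```

```text
-5.290639726471254 [ 555.84518887 -283.12293408] [[-0.0, -0.3], [0.0, 0.3]] 36.34238869544402
12.921087321522066 [522.09641394 360.06557367] [[0.0, -0.1], [-0.0, 0.1]] 36.769893426424396
```

Call:
apply_moves(deltas=[[180,0.6,3.1,0,0,0,0.2],[180,0,0,40,0,0,0],[180,0,0,40,0,0,0],[180,0,0,15,0,0,0],[180,0,0,0,0,0,0],[180,0,0,0,0,0,0]])

```text
t: 9.65
tool_pos: [0.5566, -0.287, 0.2485]
tcp_rot: [3.137, -0.154, 0.004]
force: [0.4, 0.1, -2.2]
opening: 0.515
```

```bash
python3 -c "
from h import *
goto([.5562,-.2864,.222],-5.5)
snap('wrist','plB',1.25);snap('scene','plBs',4,(90,110,250,240))"
```

```text
t 9.65 pos [ 0.5566 -0.287   0.2485] yaw -5.61 F [ 0.4  0.1 -2.2] open 0.515 shift [-0.6 -0.5 26.5] turn [ 0.06 -0.13 -0.11] j [-0.53  0.63  1.43  0.    1.08 -0.44]
```

View pics/plBs.png

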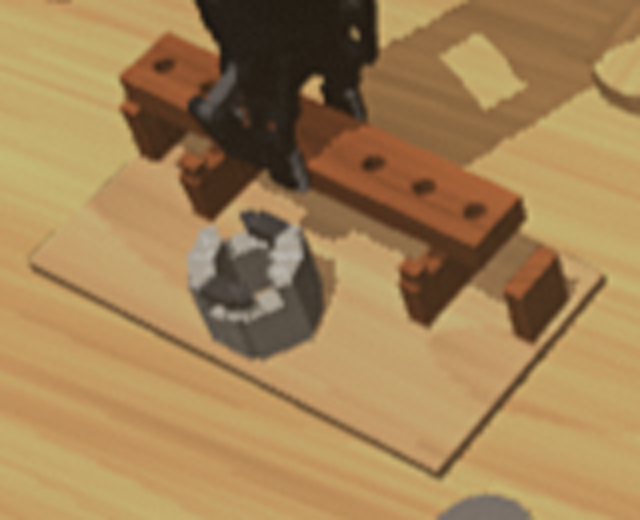

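View pics/plB.png

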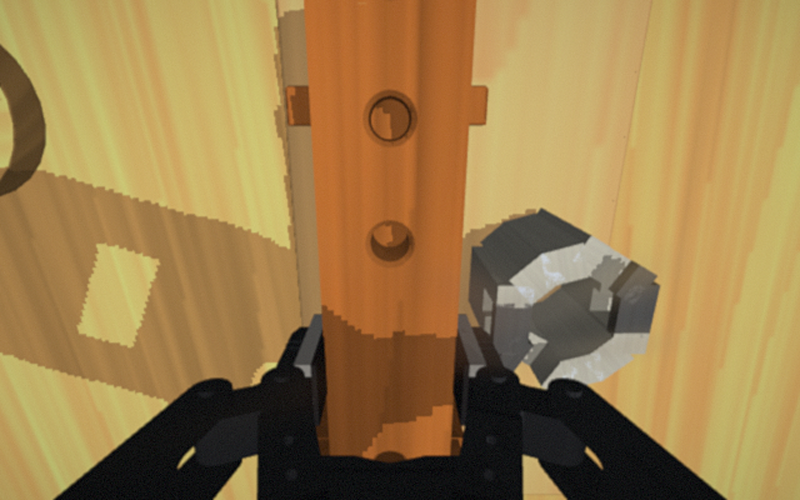

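Run:
```python
from h import *
im,m=load('plB')
W=toz(m,np.array([(286.5,105),(487.5,105)])/1.25,.060)[:,:2]*1000
th=np.radians(-5.5);Rm=np.array([[np.cos(th),-np.sin(th)],[np.sin(th),np.cos(th)]])
print("cheek outer in jig",(W-[556.2,-286.4])@Rm)
W=toz(m,np.array([(391,118),(391,242)])/1.25,.0983)[:,:2]*1000
print("holes in jig",(W-[556.2,-286.4])@Rm)
W=toz(m,np.array([(308,105),(472.5,105)])/1.25,.0983)[:,:2]*1000
print("rail edges in jig",(W-[556.2,-286.4])@Rm)
```

```text
cheek outer in jig [[-37.48991256  85.04825668]
 [ 36.84180067  84.87381335]]
holes in jig [[ 0.92199664 79.96137716]
 [ 0.87469822 43.43198466]]
rail edges in jig [[-22.3108575   83.46534558]
 [ 23.76130043  83.35722241]]
```

Call:
apply_moves(deltas=[[180,-1,-0.5,10,0,0,0],[180,0,0,10,0,0,0],[180,0,0,6,0,0,0],[180,0,0,1,0,0,0],[180,0,0,0,0,0,0]])

```text
t: 10.38
tool_pos: [0.5552, -0.2862, 0.2202]
tcp_rot: [-3.138, 0.154, 0.001]
force: [-7.0, 3.5, 9.5]
opening: 0.52
```

Call:
apply_moves(deltas=[[110,0,0,0,0,0,0],[105,0,0,0,0,0,0],[105,0,0,0,0,0,0],[105,0,0,0,0,0,0]])

```text
t: 10.88
tool_pos: [0.5553, -0.2863, 0.2196]
tcp_rot: [-3.138, 0.154, 0.0]
force: [-0.0, 0.1, 0.1]
opening: 0.586
```

```bash
python3 -c "
from h import *
goto([.5562,-.2864,.40],-5.5)
snap('wrist','plC',1.25)"
```

```text
t 10.88 pos [ 0.5553 -0.2863  0.2196] yaw -5.62 F [-0.   0.1  0.1] open 0.586 shift [   0.9    0.  -180.4] turn [-0.    0.   -0.12] j [-0.53  0.66  1.45  0.    1.03 -0.44]
```

View pics/plC.png

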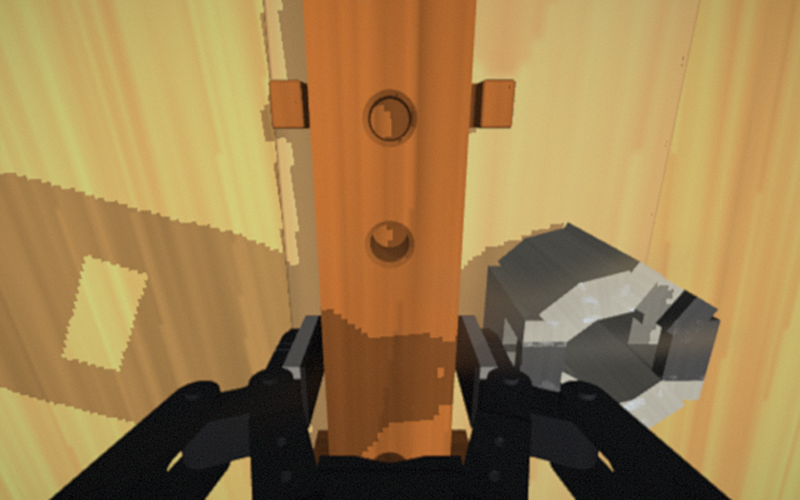

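Call:
apply_moves(deltas=[[105,0,0,-20,0,0,0],[105,0,0,-50,0,0,0],[0,0,0,-60,0,0,0],[0,0,0,-55,0,0,0],[0,0,0,0,0,0,0],[0,0,0,0,0,0,0]])

```text
t: 11.68
tool_pos: [0.555, -0.2861, 0.405]
tcp_rot: [3.138, -0.154, 0.0]
force: [-0.2, 0.4, -0.2]
opening: 1.003
```

```bash
python3 -c "
from h import *
goto([.5562,-.2864,.40],-5.5)
snap('wrist','plD',1.25);snap('top','topB',2,(150,100,470,340))"
```

```text
t 11.68 pos [ 0.555  -0.2861  0.405 ] yaw -5.62 F [-0.2  0.4 -0.2] open 1.003 shift [1.2 0.2 5. ] turn [ 0.01 -0.01 -0.12] j [-0.53  0.47  1.29 -0.    1.38 -0.44]
```

View pics/plD.png

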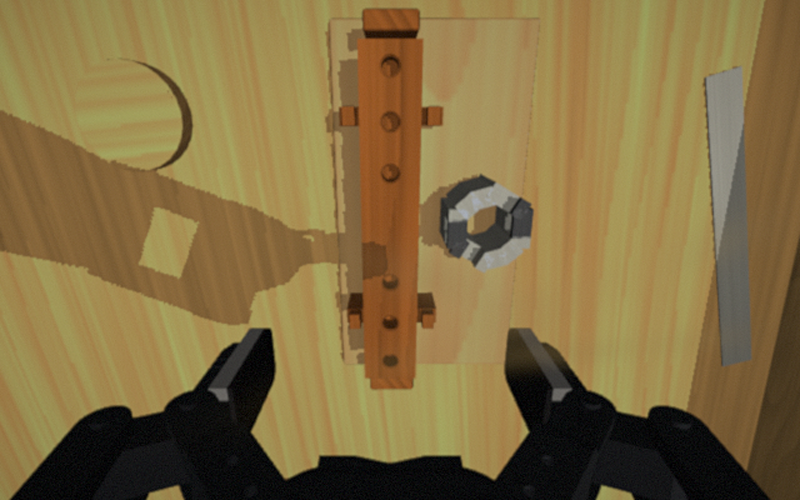

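View pics/topB.png

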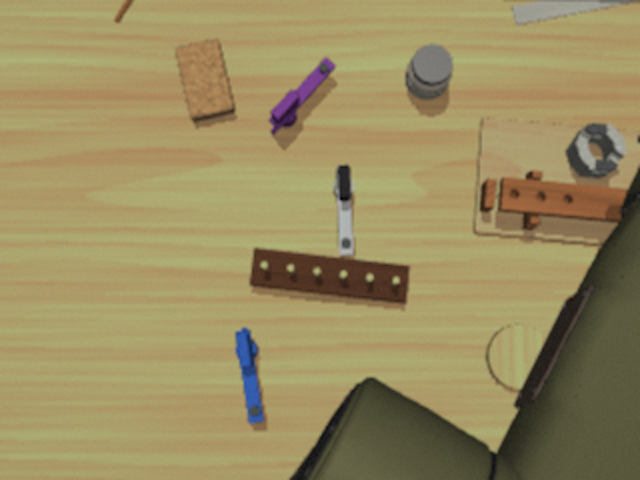

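Run:
```python
from h import *
im,m=load('plD')
px=np.array([(390,66),(390,121.5),(390,172.5),(390,282),(390,322.5),(390,360.5)])/1.25
W=toz(m,px,.070)[:,:2]*1000; J=[(0,118),(0,81),(0,44),(0,-44),(0,-81),(0,-118)]
th,Rm,t,r=fit2(J,W);print(np.degrees(th),t,r.round(1).tolist())
goto([.56,.061,.40],-87)
```

```text
-5.6325279131619626 [ 554.81988144 -286.29176555] [[-0.1, -0.7], [-0.0, -0.2], [0.0, 0.4], [0.0, 0.1], [0.0, 0.2], [0.0, 0.2]]
t 11.78 pos [ 0.5552 -0.2862  0.4037] yaw -5.62 F [ 0.  -0.7 -0.1] open 1.005 shift [ -29.2 -346.     4. ] turn [3.000e-02 1.200e-01 8.138e+01] j [-0.53  0.47  1.29  0.    1.38 -0.44]
```

Call:
apply_moves(deltas=[[0,-5,-58,0,0,0,0],[0,-5,-58,0,0,0,0],[0,-5,-58,0,0,0,0],[0,-5,-58,0,0,0,0],[0,-5,-58,0,0,0,0],[0,-4,-56,4,0,0,0]])

```text
t: 12.52
tool_pos: [0.56, 0.0628, 0.4]
tcp_rot: [3.138, -0.154, -0.002]
force: [1.0, -0.6, 0.1]
opening: 1.005
```

Call:
apply_moves(deltas=[[0,0,0,0,0,0,10.2],[0,0,0,0,0,0,10.2],[0,0,0,0,0,0,10.2],[0,0,0,0,0,0,10.2],[0,0,0,0,0,0,10.2],[0,0,0,0,0,0,10.2],[0,0,0,0,0,0,10.2],[0,0,0,0,0,0,10],[0,0,0,0,0,0,0],[0,0,0,0,0,0,0]])

```text
t: 13.78
tool_pos: [0.5603, 0.0609, 0.4002]
tcp_rot: [2.282, -2.158, -0.001]
force: [0.3, -1.1, 0.7]
opening: 1.005
```

```bash
python3 -c "
from h import *
goto([.56,.061,.40],-87)
snap('wrist','kA',1.25)"
```

```text
t 13.78 pos [0.5603 0.0609 0.4002] yaw -86.8 F [ 0.3 -1.1  0.7] open 1.005 shift [-0.1  0.3  0.2] turn [0.05 0.   0.2 ] j [ 0.04  0.33  1.49 -0.    1.32  1.56]
```

View pics/kA.png

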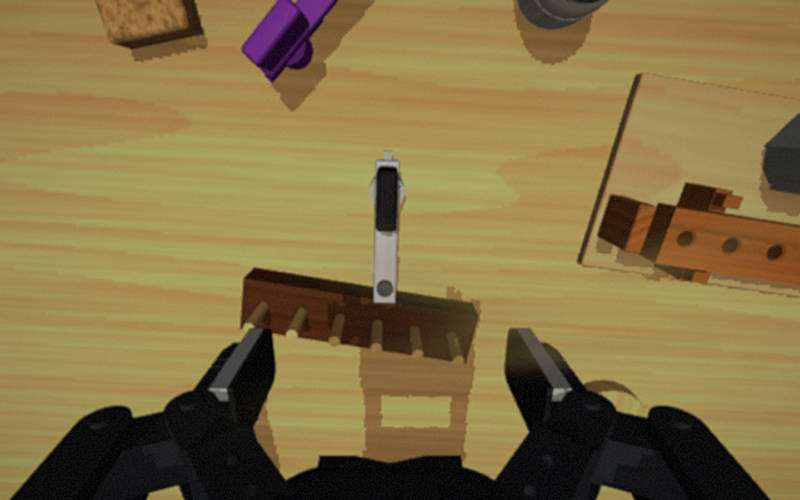

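```bash
python3 -c "
from h import *
im,m=load('kA')
cv2.imwrite('pics/kc.png',cv2.resize(im[110:250,270:350],None,fx=4.2,fy=4.2,interpolation=cv2.INTER_CUBIC))"
```

```text
(no output)
```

View pics/kc.png

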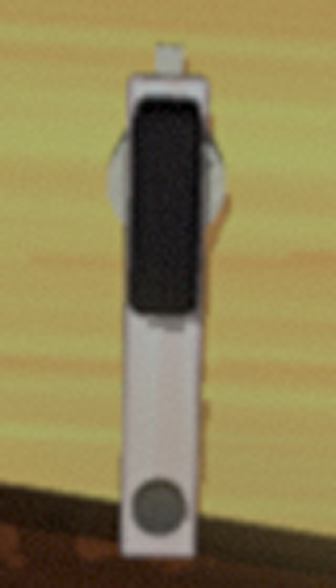

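Run:
```python
from h import *
im,m=load('kA')
A=lambda u,v:(270+u/4.2,110+v/4.2)
L=[(A(129,77),43,(27,10)),(A(210,77),43,(27,-10)),(A(120,556),43,(-98,10)),(A(197,556),43,(-98,-10)),
(A(134,97),78,(23,8)),(A(204,97),78,(23,-8)),(A(128,313),78,(-23,8)),(A(197,314),78,(-23,-8))]
W=toz(m,[l[0] for l in L],[l[1]/1000 for l in L])[:,:2]*1000
J=[l[2] for l in L]
for s in (slice(0,4),slice(4,8),slice(0,8)):
    th,Rm,t,r=fit2(J[s],W[s]);print(np.degrees(th),t,r.round(1).tolist())
```

```text
1.793041451825156 [583.59554554  64.43085303] [[-0.4, -0.4], [0.0, 0.4], [-0.1, 0.3], [0.5, -0.2]]
1.4860724132374077 [585.4818331   64.56496701] [[0.6, -0.6], [1.0, 0.5], [-0.9, -0.2], [-0.7, 0.3]]
1.7720792249233501 [584.53889133  64.49141915] [[-1.4, -0.5], [-0.9, 0.3], [-1.0, 0.2], [-0.5, -0.3], [1.6, -0.6], [1.9, 0.5], [0.1, -0.1], [0.2, 0.5]]
```

```bash
python3 -c "
from h import *
goto([.584,.0645,.222],-88.2)"
```

```text
t 13.82 pos [0.5603 0.0609 0.4004] yaw -86.83 F [-0.6  0.6  0.3] open 0.996 shift [ -2.3 -23.9 178.3] turn [0.04 0.   1.37] j [0.04 0.33 1.49 0.   1.32 1.56]
```

Call:
apply_moves(deltas=[[0,-2.3,-23.9,0,0,0,1.4],[0,0,0,50,0,0,0],[0,0,0,50,0,0,0],[0,0,0,50,0,0,0],[0,0,0,20,0,0,0],[0,0,0,8,0,0,0],[0,0,0,0,0,0,0]])

```text
t: 14.7
tool_pos: [0.5842, 0.0645, 0.223]
tcp_rot: [-2.253, 2.189, -0.0]
force: [0.2, -0.9, -0.2]
opening: 0.997
```

```bash
python3 -c "
from h import *
goto([.584,.0645,.222],-88.2)
snap('wrist','kB',1.25)"
```

```text
t 14.7 pos [0.5842 0.0645 0.223 ] yaw -88.37 F [ 0.2 -0.9 -0.2] open 0.997 shift [-0.   0.2  1. ] turn [-0.01  0.   -0.17] j [0.05 0.59 1.56 0.   0.99 1.59]
```

View pics/kB.png

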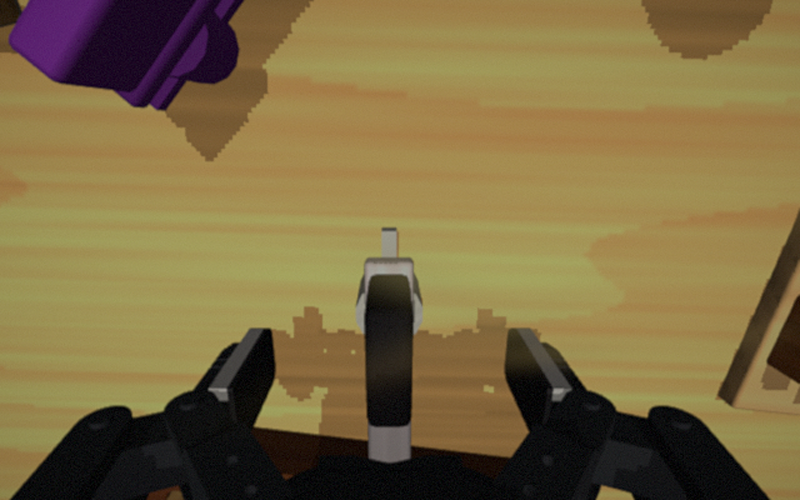

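```bash
python3 -c "
from h import *
im,m=load('kB')
print(toz(m,np.array([(389,276),(389,426)])/1.25,.078))"
```

```text
[[0.61848916 0.06571832 0.078     ]
 [0.56242986 0.06417429 0.078     ]]
```

Call:
apply_moves(deltas=[[150,0,0,0,0,0,0],[230,0,0,0,0,0,0],[255,0,0,0,0,0,0],[255,0,0,0,0,0,0],[255,0,0,0,0,0,0],[255,0,0,0,0,0,0],[255,0,0,0,0,0,0],[255,0,0,0,0,0,0]], squeeze=70)

```text
t: 15.75
tool_pos: [0.5842, 0.0645, 0.223]
tcp_rot: [-2.252, 2.19, -0.001]
force: [-0.9, 0.4, 5.1]
opening: 0.175
```

Call:
apply_moves(deltas=[[255,0,0,-5,0,0,0],[255,0,0,-40,0,0,0],[255,0,0,-50,0,0,0],[255,0,0,-40,0,0,0],[255,0,0,0,0,0,0],[255,0,0,0,0,0,0]])

```text
t: 16.5
tool_pos: [0.5838, 0.0644, 0.3562]
tcp_rot: [2.251, -2.189, -0.003]
force: [-0.6, 0.6, -3.7]
opening: 0.174
```

```bash
python3 -c "
from h import *
goto([.584,.0645,.36],-88.2)
snap('wrist','kC',1.25);snap('scene','kCs',1.25)"
```

```text
t 16.5 pos [0.5838 0.0644 0.3562] yaw -88.42 F [-0.6  0.6 -3.7] open 0.174 shift [-0.1 -0.2 -3.8] turn [ 0.14 -0.   -0.22] j [ 0.05  0.42  1.47 -0.    1.25  1.59]
```

View pics/kC.png

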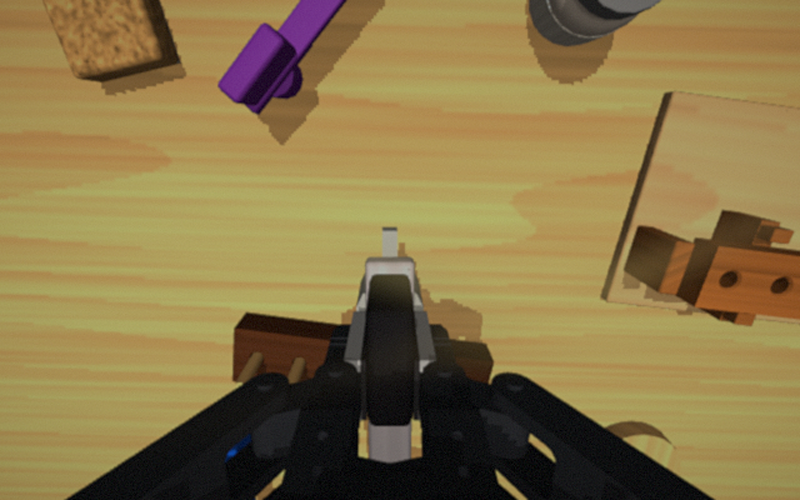

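View pics/kCs.png

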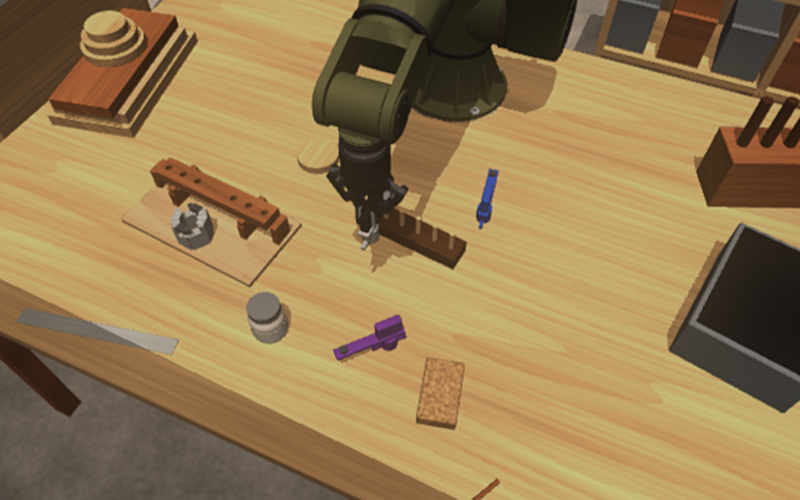

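Run:
```python
from h import *
im,m=load('kB')
cv2.imwrite('pics/kBc.png',cv2.resize(im[170:380,270:355],None,fx=2.8,fy=2.8,interpolation=cv2.INTER_CUBIC))
P=toz(m,np.array([(390,229.5),(390,259),(390,426)])/1.25,[.013,.043,.078]); print(P)
th=np.radians(1.8)
for p,x in zip(P,(32,27,-23)): print((p[0]*1000-x*np.cos(th)).round(1), (p[1]*1000-x*np.sin(th)).round(1))
im,m=load('kC'); dz=.3562-.223
P=toz(m,np.array([(390,229),(390,259)])/1.25,[.013+dz,.043+dz]); print(P)
```

```text
[[0.61626129 0.06531523 0.013     ]
 [0.61208036 0.06521258 0.043     ]
 [0.56243979 0.06382537 0.078     ]]
584.3 64.3
585.1 64.4
585.4 64.5
[[0.61558749 0.06520305 0.1462    ]
 [0.6112467  0.06510283 0.1762    ]]
```

View pics/kBc.png

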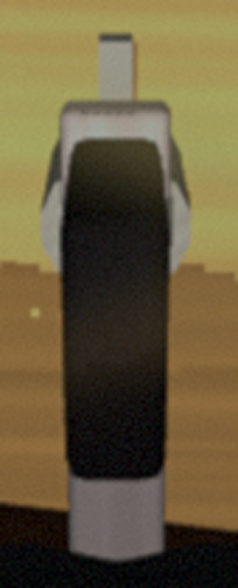

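```bash
python3 -c "
from h import *
goto([.6335,-.2943,.345],-35.5)"
```

```text
t 16.6 pos [0.5839 0.0644 0.3558] yaw -88.42 F [ 0.1  0.1 -3.9] open 0.174 shift [360.  -39.7  10.7] turn [  0.17   0.08 -52.92] j [ 0.05  0.43  1.47 -0.    1.25  1.59]
```

Call:
apply_moves(deltas=[[255,40,-4,0,0,0,0],[255,55,-6,0,0,0,0],[255,55,-6,0,0,0,0],[255,55,-6,0,0,0,0],[255,55,-6,0,0,0,0],[255,55,-6,0,0,0,0],[255,45,-6,0,0,0,0],[255,0,0,0,0,0,0]])

```text
t: 17.6
tool_pos: [0.6335, -0.2975, 0.3551]
tcp_rot: [2.247, -2.194, -0.004]
force: [-0.6, 0.3, -3.9]
opening: 0.173
```

Call:
apply_moves(deltas=[[255,0,0,0,0,0,-9],[255,0,0,0,0,0,-9],[255,0,0,0,0,0,-9],[255,0,0,0,0,0,-9],[255,0,0,0,0,0,-9],[255,0,0,0,0,0,-8],[255,0,0,0,0,0,0],[255,0,0,0,0,0,0]])

```text
t: 18.6
tool_pos: [0.6341, -0.2939, 0.3571]
tcp_rot: [-2.991, 0.96, 0.002]
force: [0.3, 0.6, -3.1]
opening: 0.178
```

```bash
python3 -c "
from h import *
goto([.6335,-.2943,.31],-35.5)
snap('wrist','sA',1.25)
snap('scene','sAs',4,(90,100,250,240))"
```

```text
t 18.6 pos [ 0.6341 -0.2939  0.3571] yaw -35.58 F [ 0.3  0.6 -3.1] open 0.178 shift [-0.2  0.6 47.1] turn [ 0.    0.06 -0.08] j [-0.49  0.68  1.08  0.    1.39  0.13]
```

View pics/sA.png

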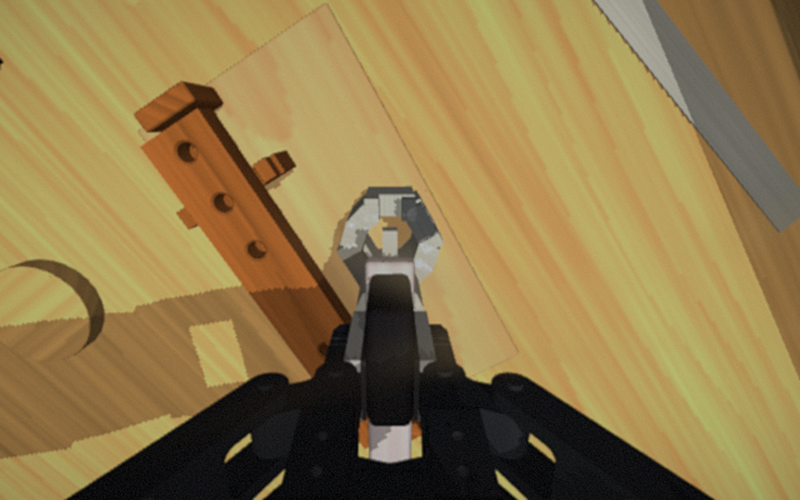

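View pics/sAs.png

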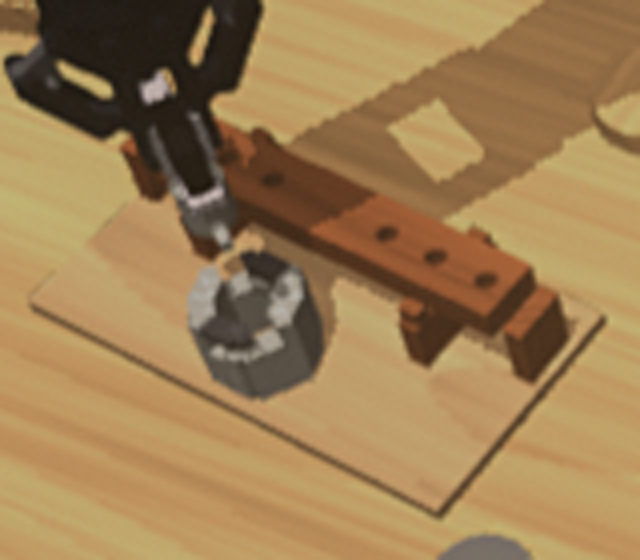

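Call:
apply_moves(deltas=[[255,0,0.6,15,0,0,0],[255,0,0,25,0,0,0],[255,0,0,15,0,0,0],[255,0,0,0,0,0,0],[255,0,0,0,0,0,0]])

```text
t: 19.32
tool_pos: [0.6338, -0.2949, 0.3036]
tcp_rot: [2.992, -0.956, 0.002]
force: [0.2, -0.4, -2.6]
opening: 0.175
```

```bash
python3 -c "
from h import *
goto([.6335,-.2943,.267],-35.5)
snap('wrist','sB',1)
im,m=load('sB')
cv2.imwrite('pics/sBc.png',cv2.resize(im[130:300,240:390],None,fx=3.5,fy=3.5,interpolation=cv2.INTER_CUBIC))"
```

```text
t 19.32 pos [ 0.6338 -0.2949  0.3036] yaw -35.43 F [ 0.2 -0.4 -2.6] open 0.175 shift [-0.6 -0.3 36.6] turn [-0.01 -0.07  0.07] j [-0.49  0.72  1.13  0.    1.28  0.13]
```

View pics/sBc.png

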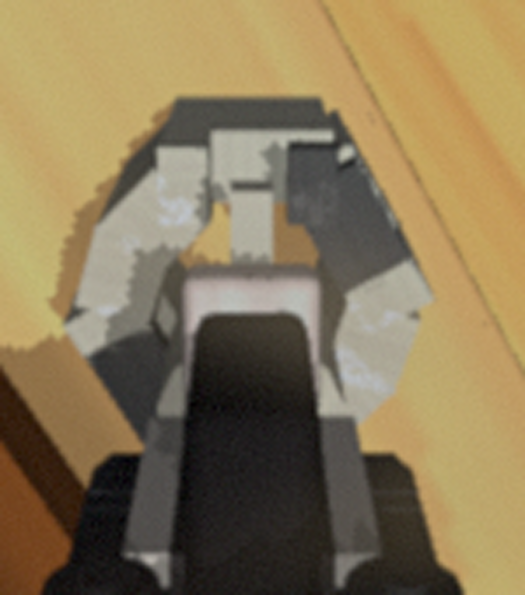

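Run:
```python
from h import *
im,m=load('sB')
A=lambda u,v:(240+u/3.5,130+v/3.5)
S=np.array([633.8,-293.9])
pts=dict(leftwall_out=(A(157,148),67),lw_in_slot=(A(210,200),67),left_out=(A(66,322),67),r_out=(A(432,298),67),r_out2=(A(395,375),67),shelf_out_l=(A(210,131),51),shelf_in=(A(232,188),51), lugtip=(A(251,183),80.6+13),lug_side=(A(230,215),93.6),armfront=(A(252,278),80.6+43))
th=np.radians(-5.5);Rm=np.array([[np.cos(th),-np.sin(th)],[np.sin(th),np.cos(th)]])
for k,(p,z) in pts.items():
    d=(toz(m,[p],z/1000)[0,:2]*1000-S)@Rm; print(k,d.round(1),"r",np.hypot(*d).round(1),"ang",np.degrees(np.arctan2(d[1],d[0])).round(1))
```

```text
leftwall_out [ 1.2 36.6] r 36.6 ang 88.1
lw_in_slot [ 4.7 23. ] r 23.5 ang 78.6
left_out [-32.6  15.8] r 36.2 ang 154.2
r_out [ 32.2 -15.8] r 35.8 ang -26.1
r_out2 [ 18.3 -26.7] r 32.3 ang -55.6
shelf_out_l [ 9.3 31.9] r 33.2 ang 73.8
shelf_in [ 7.2 19.5] r 20.7 ang 69.8
lugtip [16.4 27.9] r 32.4 ang 59.5
lug_side [10.7 24.9] r 27.1 ang 66.8
armfront [13.5 22.5] r 26.2 ang 59.1
```

Call:
apply_moves(deltas=[[255,-0.5,0,8,0,0,0],[255,0,0,8,0,0,0],[255,0,0,8,0,0,0],[255,0,0,5,0,0,0],[255,0,0,3,0,0,0],[255,0,0,0,0,0,0]])

```text
t: 20.12
tool_pos: [0.6332, -0.2945, 0.2705]
tcp_rot: [-2.993, 0.956, 0.0]
force: [-0.4, 0.4, -1.9]
opening: 0.173
```

Call:
apply_moves(deltas=[[255,0,0,2,0,0,0],[255,0,0,1,0,0,0],[255,0,0,0,0,0,0]])

```text
t: 20.5
tool_pos: [0.6333, -0.2945, 0.2681]
tcp_rot: [2.993, -0.956, 0.001]
force: [-0.1, -0.2, -0.4]
opening: 0.179
```

Call:
apply_moves(deltas=[[255,0,0,0,0,0,7],[255,0,0,0,0,0,8],[255,0,0,0,0,0,8],[255,0,0,0,0,0,8],[255,0,0,0,0,0,8],[255,0,0,0,0,0,8],[255,0,0,0,0,0,7],[255,0,0,0,0,0,0]])

```text
t: 21.5
tool_pos: [0.6332, -0.2945, 0.2679]
tcp_rot: [-2.233, 2.209, -0.001]
force: [0.2, -0.5, -1.4]
opening: 0.171
```

Call:
apply_moves(deltas=[[255,0,0,0,0,0,3],[255,0,0,0,0,0,3],[255,0,0,0,0,0,0],[255,0,0,2,0,0,0],[255,0,0,2,0,0,0],[255,0,0,0,0,0,0]])

```text
t: 22.25
tool_pos: [0.6332, -0.2945, 0.2633]
tcp_rot: [2.115, -2.323, -0.001]
force: [0.9, -0.7, -3.7]
opening: 0.171
```

```bash
python3 -c "
from h import *
print(ctrl.observe()['moment'])
goto([.6335,-.2943,.262],-95.5)"
```

```text
[-0.00969843 -0.06416828  0.01652967]
t 22.25 pos [ 0.6332 -0.2945  0.2633] yaw -95.38 F [ 0.9 -0.7 -3.7] open 0.171 shift [-0.2 -0.3  1.3] turn [0.03 0.01 0.12] j [-0.49  0.76  1.17 -0.    1.22  1.18]
```

Dropping into the notches; go the last bit down and release.

Call:
apply_moves(deltas=[[255,0,0,1,0,0,0],[255,0,0,1,0,0,0],[255,0,0,0,0,0,0]])

```text
t: 22.62
tool_pos: [0.6332, -0.2945, 0.262]
tcp_rot: [-2.114, 2.324, -0.001]
force: [-0.6, 1.0, -0.2]
opening: 0.177
```

Call:
apply_moves(deltas=[[180,0,0,0,0,0,0],[150,0,0,0,0,0,0],[150,0,0,0,0,0,0],[150,0,0,-20,0,0,0],[150,0,0,-60,0,0,0],[150,0,0,-60,0,0,0],[0,0,0,0,0,0,0],[0,0,0,0,0,0,0]])

```text
t: 23.62
tool_pos: [0.633, -0.2944, 0.4023]
tcp_rot: [-2.114, 2.324, -0.001]
force: [-0.6, -0.6, -0.1]
opening: 0.82
```

```bash
python3 -c "
from h import *
goto([.6335,-.2943,.262],-95.5)
snap('wrist','lkA',1.25)
snap('scene','lkAs',4,(90,100,250,240))"
```

```text
t 23.62 pos [ 0.633  -0.2944  0.4023] yaw -95.42 F [-0.6 -0.6 -0.1] open 0.82 shift [ -0.2  -0.4 140.3] turn [-0.02 -0.01  0.08] j [-0.49  0.65  1.02 -0.    1.47  1.18]
```

View pics/lkA.png

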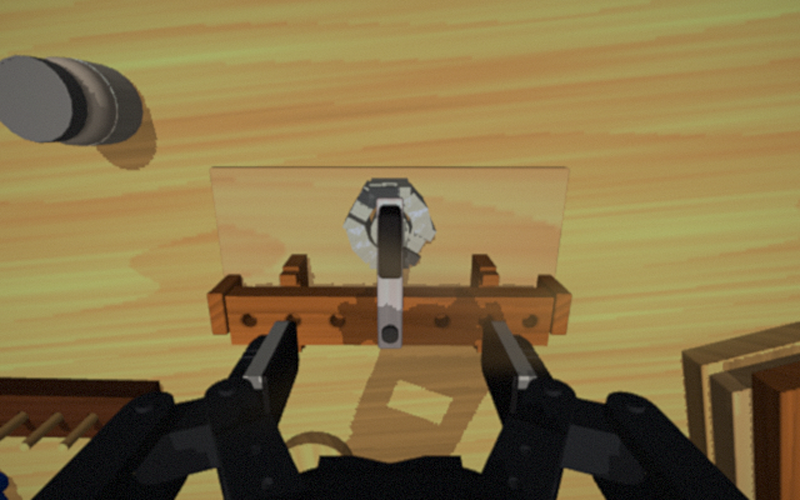

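View pics/lkAs.png

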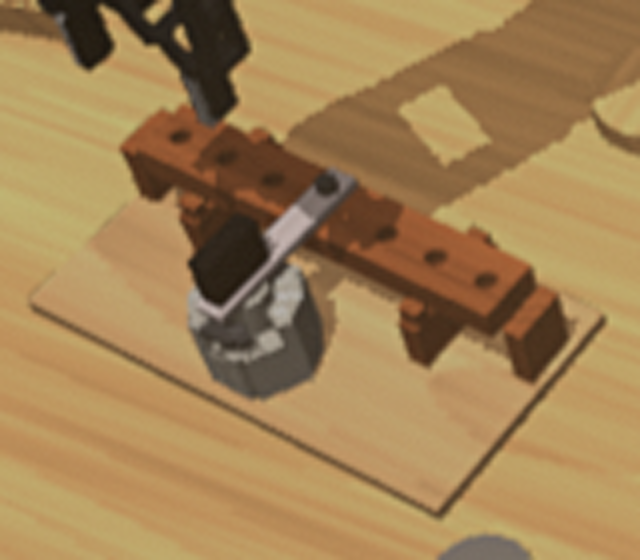

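```bash
python3 -c "
from h import *
goto([.458,.06,.40],-6)"
```

```text
t 23.73 pos [ 0.6332 -0.2945  0.4006] yaw -95.42 F [-1.  -0.4 -0.6] open 0.977 shift [-336.3  207.9    1.3] turn [ 5.000e-02  1.100e-01 -8.942e+01] j [-0.49  0.65  1.02 -0.    1.47  1.18]
```

Call:
apply_moves(deltas=[[0,-48,30,0,0,0,0],[0,-48,30,0,0,0,0],[0,-48,30,0,0,0,0],[0,-48,30,0,0,0,0],[0,-48,30,0,0,0,0],[0,-48,29,0,0,0,0],[0,-48,29,0,0,0,0]])

```text
t: 24.6
tool_pos: [0.4568, 0.061, 0.401]
tcp_rot: [2.113, -2.323, -0.001]
force: [1.9, 1.6, -0.0]
opening: 1.003
```

Call:
apply_moves(deltas=[[0,0,0,0,0,0,-10],[0,0,0,0,0,0,-10],[0,0,0,0,0,0,-10],[0,0,0,0,0,0,-10],[0,0,0,0,0,0,-10],[0,0,0,0,0,0,-10],[0,0,0,0,0,0,-10],[0,0,0,0,0,0,-10],[0,0,0,0,0,0,-9.4],[0,0,0,0,0,0,0]])

```text
t: 25.85
tool_pos: [0.4579, 0.0596, 0.401]
tcp_rot: [3.137, -0.167, -0.002]
force: [0.5, -0.3, 0.7]
opening: 1.001
```

```bash
python3 -c "
from h import *
goto([.458,.06,.40],-6)
snap('wrist','stA',1.25)"
```

```text
t 25.85 pos [0.4579 0.0596 0.401 ] yaw -6.08 F [ 0.5 -0.3  0.7] open 1.001 shift [ 0.1 -0.4  1. ] turn [ 0.01  0.08 -0.08] j [ 0.05  0.11  1.76 -0.    1.27  0.16]
```

View pics/stA.png

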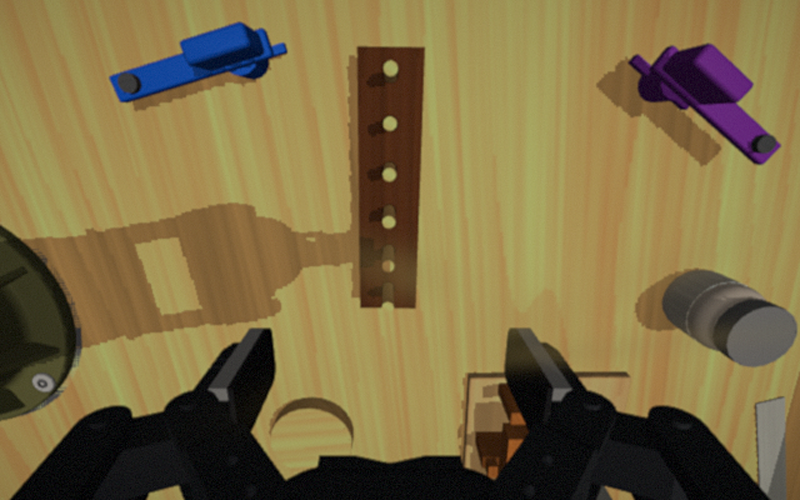

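```bash
cat >> h.py <<'E'
def blobs(im,roi):
    x0,y0,x1,y1=roi; c=im[y0:y1,x0:x1]; hsv=cv2.cvtColor(c,cv2.COLOR_BGR2HSV)
    k=((hsv[...,2]>125)&(hsv[...,1]<150)).astype(np.uint8)
    n,l,st,ce=cv2.connectedComponentsWithStats(k); return [(ce[i]+[x0,y0],st[i,4]) for i in range(1,n) if st[i,4]>15]
E
python3 - <<'E'
from h import *
im,m=load('stA')
B=blobs(im,(292,40,332,250)); print(B)
px=np.array([(390.5,68.5),(390,124),(389.5,174),(389,221.5),(388.5,266),(388,307)])/1.25
W=toz(m,px,.070)[:,:2]*1000; J=[(0,y) for y in (90,54,18,-18,-54,-90)]
th,Rm,t,r=fit2(J,W);print(np.degrees(th),t,r.round(1).tolist());print((np.array(J)@Rm.T+t).round(1).tolist())
E
```

```text
[(array([312.07142857,  54.13392857]), np.int32(112)), (array([311.5       ,  98.38297872]), np.int32(94)), (array([311.05434783, 139.13043478]), np.int32(92)), (array([310.55421687, 177.27710843]), np.int32(83)), (array([310.36363636, 212.33333333]), np.int32(66)), (array([310.08333333, 246.83888889]), np.int32(180))]
-6.726141774466364 [459.20612701  84.84349397] [[-0.1, -0.2], [-0.0, -0.4], [0.1, 0.3], [0.1, 0.3], [0.0, -0.1], [-0.0, 0.0]]
[[469.7, 174.2], [465.5, 138.5], [461.3, 102.7], [457.1, 67.0], [452.9, 31.2], [448.7, -4.5]]
```

```bash
cat >> h.py <<'E'
def hole(y): th=np.radians(-5.63); return np.array([554.8-np.sin(th)*y,-286.3+np.cos(th)*y])/1000
DW=np.array([[469.7,174.2],[465.5,138.5],[461.3,102.7],[457.1,67.0],[452.9,31.2],[448.7,-4.5]])/1000
E
python3 -c "
from h import *
for y in (-118,-81,-44,44,81,118): print(hole(y).round(4))
goto([*DW[5],.209])"
```

```text
[ 0.5432 -0.4037]
[ 0.5469 -0.3669]
[ 0.5505 -0.3301]
[ 0.5591 -0.2425]
[ 0.5627 -0.2057]
[ 0.5664 -0.1689]
t 25.9 pos [0.4579 0.0596 0.4012] yaw -6.23 F [ 0.5  1.2 -0.4] open 0.999 shift [ -1.9  64.7 192.2] turn None j [ 0.05  0.11  1.76 -0.    1.27  0.16]
```

Call:
apply_moves(deltas=[[100,-2,40,0,0,0,0],[130,0,25,0,0,0,0],[130,0,0,50,0,0,0],[130,0,0,50,0,0,0],[130,0,0,40,0,0,0],[130,0,0,0,0,0,0],[130,0,0,0,0,0,0]], squeeze=30)

```text
t: 26.78
tool_pos: [0.4496, -0.0048, 0.2631]
tcp_rot: [3.137, -0.167, 0.002]
force: [-0.2, -0.7, 0.2]
opening: 0.49
```

```bash
python3 -c "
from h import *
goto([*DW[5],.209])
snap('wrist','d1',1.25)"
```

```text
t 26.77 pos [ 0.4496 -0.0048  0.2631] yaw -6.11 F [-0.2 -0.7  0.2] open 0.49 shift [-1.  -0.2 54.1] turn None j [-0.09  0.26  1.94  0.    0.94  0.01]
```

View pics/d1.png

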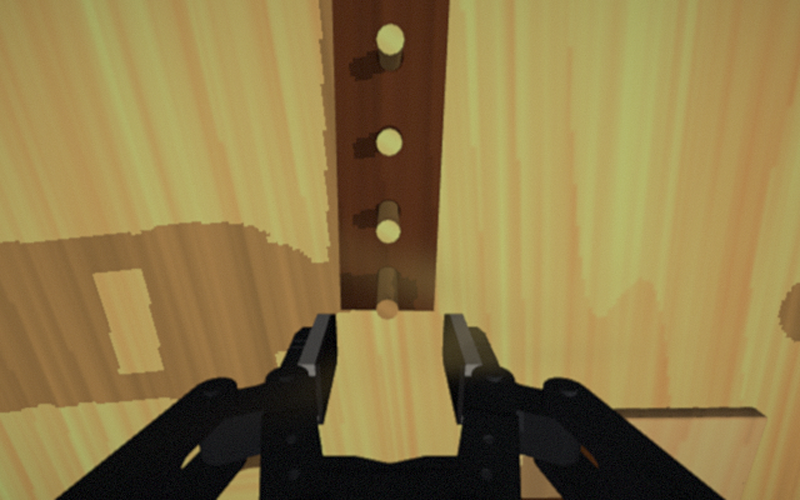

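Call:
apply_moves(deltas=[[0,0,-30,-50,0,0,0],[0,0,-30,-50,0,0,0],[0,0,-30,-40,0,0,0],[0,0,0,0,0,0,0],[0,0,0,0,0,0,0]])

```text
t: 27.45
tool_pos: [0.4582, 0.0845, 0.402]
tcp_rot: [-3.137, 0.165, -0.001]
force: [-0.2, 0.5, -0.3]
opening: 1.0
```

```bash
python3 -c "
from h import *
goto([.458,.06,.40],-6)
snap('wrist','stB',1.25)"
```

```text
t 27.45 pos [0.4582 0.0845 0.402 ] yaw -6.03 F [-0.2  0.5 -0.3] open 1.0 shift [ 2.4 24.4  2. ] turn [-0.   -0.05 -0.03] j [ 0.1   0.11  1.75 -0.    1.28  0.21]
```

View pics/stB.png

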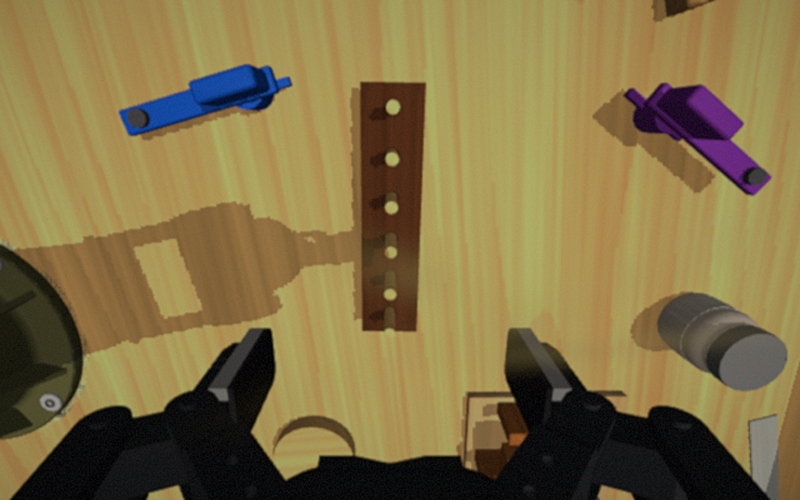

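Run:
```python
from h import *
im,m=load('d1')
print((proj(m,np.c_[DW,np.full(6,.07)])*1.25).round(0).tolist())
im,m=load('stB')
px=np.array([(393,106.5),(392,158.5),(391.5,207),(391,252),(390,294),(389.5,332)])/1.25
W=toz(m,px,.070)[:,:2]*1000; J=[(0,y) for y in (90,54,18,-18,-54,-90)]
th,Rm,t,r=fit2(J,W);print(np.degrees(th),t,r.round(1).tolist());print((np.array(J)@Rm.T+t).round(1).tolist())
```

```text
[[393.0, -221.0], [392.0, -80.0], [391.0, 40.0], [390.0, 142.0], [389.0, 231.0], [388.0, 309.0]]
-6.839156843081453 [459.12899096  85.26665214] [[0.0, -0.2], [-0.1, -0.0], [0.0, -0.2], [0.2, -0.2], [-0.1, -0.3], [0.1, 0.8]]
[[469.8, 174.6], [465.6, 138.9], [461.3, 103.1], [457.0, 67.4], [452.7, 31.7], [448.4, -4.1]]
```

```bash
python3 -c "
from h import *
goto([*DW[5],.209])"
```

```text
t 27.5 pos [0.4583 0.0843 0.4015] yaw -6.06 F [-0.2 -0.5 -0.5] open 0.999 shift [-1.000e-01  8.930e+01  1.925e+02] turn None j [ 0.1   0.11  1.75 -0.    1.27  0.21]
```

Call:
apply_moves(deltas=[[130,0,45,0,0,0,0],[130,0,44.3,0,0,0,0],[130,0,0,50,0,0,0],[130,0,0,50,0,0,0],[130,0,0,50,0,0,0],[130,0,0,30,0,0,0],[130,0,0,12,0,0,0],[130,0,0,0,0,0,0]])

```text
t: 28.5
tool_pos: [0.4491, -0.0044, 0.2095]
tcp_rot: [-3.137, 0.166, 0.002]
force: [-0.5, -0.9, 1.1]
opening: 0.496
```

```bash
python3 -c "
from h import *
goto([*DW[5],.209])
snap('wrist','d2',1.25)"
```

```text
t 28.5 pos [ 0.4491 -0.0044  0.2095] yaw -6.06 F [-0.5 -0.9  1.1] open 0.496 shift [-0.4  0.2  0.5] turn None j [-0.09  0.36  1.96 -0.    0.82  0.01]
```

View pics/d2.png

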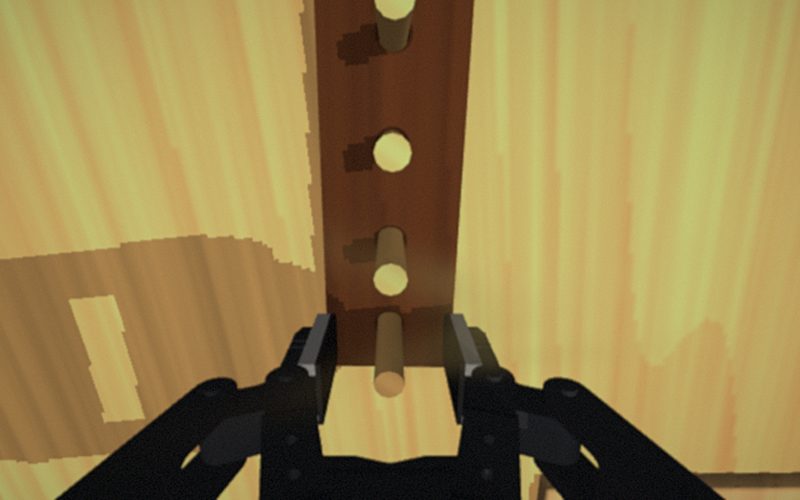

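Call:
apply_moves(deltas=[[255,0,0,0,0,0,0],[255,0,0,0,0,0,0],[255,0,0,0,0,0,0],[255,0,0,0,0,0,0],[255,0,0,-20,0,0,0],[255,0,0,-50,0,0,0],[255,0,0,-50,0,0,0],[255,0,0,-10,0,0,0],[255,0,0,0,0,0,0]], squeeze=30)

```text
t: 29.68
tool_pos: [0.449, -0.004, 0.3398]
tcp_rot: [3.137, -0.165, 0.002]
force: [0.4, -0.1, -0.6]
opening: 0.107
```

```bash
python3 -c "
from h import *
goto([*hole(-118),.34])"
```

```text
t 29.68 pos [ 0.449  -0.004   0.3398] yaw -6.02 F [ 0.4 -0.1 -0.6] open 0.107 shift [135.6 387.6  -0. ] turn None j [-0.09  0.14  1.87 -0.    1.12  0.01]
```

Call:
apply_moves(deltas=[[255,19,55,0,0,0,0],[255,19,55,0,0,0,0],[255,20,56,0,0,0,0],[255,20,56,0,0,0,0],[255,20,56,0,0,0,0],[255,20,56,0,0,0,0],[255,18,54,0,0,0,0],[255,0,0,20,0,0,0],[255,0,0,0,0,0,0]])

```text
t: 30.8
tool_pos: [0.5434, -0.4037, 0.3156]
tcp_rot: [-3.133, 0.165, 0.008]
force: [-0.5, 0.7, 0.5]
opening: 0.106
```

```bash
python3 -c "
from h import *
goto([*hole(-118),.251])
snap('wrist','d3',1.25)"
```

```text
t 30.8 pos [ 0.5434 -0.4037  0.3156] yaw -6.03 F [-0.5  0.7  0.5] open 0.106 shift [ 0.2  0.2 64.6] turn None j [-0.69  0.66  1.21  0.    1.28 -0.59]
```

View pics/d3.png

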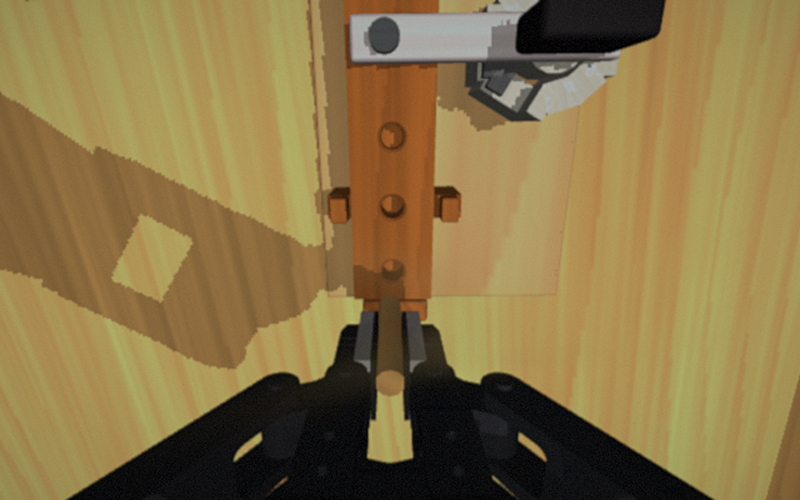

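Run:
```python
from h import *
im,m=load('d3')
W=toz(m,np.array([(392,136.5),(392.5,206),(393,267.5)])/1.25,.070)[:,:2]
print(W.round(4).tolist(),[hole(y).round(4).tolist() for y in(-44,-81,-118)])
print("dowel top",toz(m,[[389/1.25,383/1.25]],.070+.3156-.2095))
im,m=load('d2');print("at pick",toz(m,[[389/1.25,381/1.25]],.070))
```

```text
[[0.5506, -0.3304], [0.5471, -0.3665], [0.5437, -0.4019]] [[0.5505, -0.3301], [0.5469, -0.3669], [0.5432, -0.4037]]
dowel top [[ 0.54205494 -0.40277835  0.1761    ]]
at pick [[ 0.44836923 -0.00322971  0.07      ]]
```

Call:
apply_moves(deltas=[[255,1.2,0.3,20,0,0,0],[255,0,0,18,0,0,0],[255,0,0,0,0,0,0],[255,0,0,0,0,0,0]])

```text
t: 31.35
tool_pos: [0.545, -0.4046, 0.282]
tcp_rot: [3.137, -0.165, 0.001]
force: [0.0, -0.2, 1.3]
opening: 0.103
```

```bash
python3 -c "
from h import *
goto([*hole(-118),.251])
snap('wrist','d4',1.25)
snap('scene','d4s',5,(110,130,210,230))
im,m=load('d4');cv2.imwrite('pics/d4c.png',cv2.resize(im[180:340,260:360],None,fx=3.7,fy=3.7,interpolation=cv2.INTER_CUBIC))"
```

```text
t 31.35 pos [ 0.545  -0.4046  0.282 ] yaw -6.01 F [ 0.  -0.2  1.3] open 0.103 shift [-1.9 -0.7 31. ] turn None j [-0.69  0.7   1.23  0.    1.22 -0.59]
```

View pics/d4c.png

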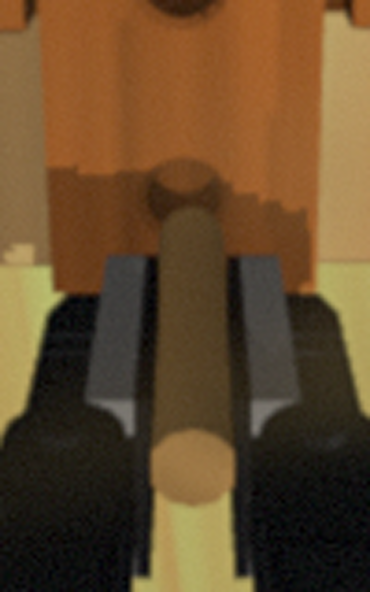

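View pics/d4s.png

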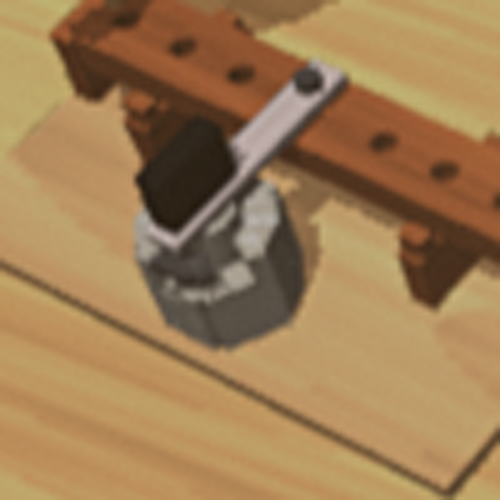

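Run:
```python
from h import *
im,m=load('d4'); A=lambda u,v:(260+u/3.7,180+v/3.7)
print(toz(m,[A(184.5,189),A(188,206),A(193,466),A(148,189),A(221,189)],[.070,.0825,.1425,.07,.07]).round(4))
```

```text
[[ 0.5436 -0.4024  0.07  ]
 [ 0.5445 -0.4     0.0825]
 [ 0.5448 -0.4041  0.1425]
 [ 0.5376 -0.4018  0.07  ]
 [ 0.5496 -0.4031  0.07  ]]
```

Call:
apply_moves(deltas=[[255,-1.2,-1.2,3,0,0,0],[255,0,0,4,0,0,0],[255,0,0,4,0,0,0],[255,0,0,3,0,0,0],[255,0,0,0,0,0,0]])

```text
t: 32.08
tool_pos: [0.5438, -0.4033, 0.2673]
tcp_rot: [-3.137, 0.165, 0.001]
force: [-0.4, 0.6, -1.1]
opening: 0.107
```

Call:
apply_moves(deltas=[[255,0,0,4,0,0,0],[255,0,0,4,0,0,0],[255,0,0,4,0,0,0],[255,0,0,3,0,0,0],[255,0,0,0,0,0,0]])

```text
t: 32.7
tool_pos: [0.5438, -0.4034, 0.2528]
tcp_rot: [3.137, -0.165, 0.0]
force: [0.7, -0.2, 0.2]
opening: 0.104
```

Call:
apply_moves(deltas=[[255,0,0,1.5,0,0,0],[255,0,0,0,0,0,0],[190,0,0,0,0,0,0],[190,0,0,0,0,0,0],[190,0,0,-30,0,0,0],[190,0,0,-50,0,0,0],[130,0,0,-10,0,0,0],[130,0,0,0,0,0,0]])

```text
t: 33.7
tool_pos: [0.5438, -0.4033, 0.3413]
tcp_rot: [3.137, -0.165, 0.001]
force: [1.0, 1.0, -1.3]
opening: 0.495
```

```bash
python3 -c "
from h import *
goto([*DW[4],.34])
snap('wrist','d5',1.25)"
```

```text
t 33.7 pos [ 0.5438 -0.4033  0.3413] yaw -6.02 F [ 1.   1.  -1.3] open 0.495 shift [-135.9 -422.5    1.1] turn None j [-0.69  0.64  1.18  0.    1.32 -0.59]
```

View pics/d5.png

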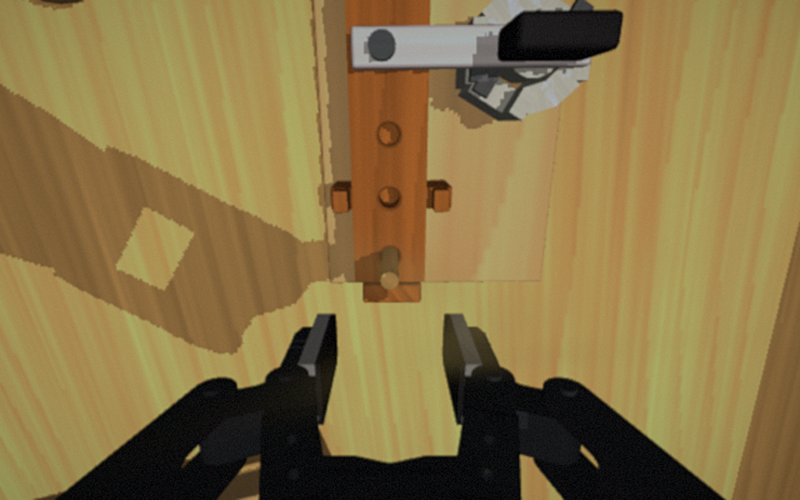

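Call:
apply_moves(deltas=[[130,-17,-53,0,0,0,0],[130,-17,-53,0,0,0,0],[130,-17,-53,0,0,0,0],[130,-17,-53,0,0,0,0],[130,-17,-53,0,0,0,0],[130,-17,-53,0,0,0,0],[130,-17,-53,0,0,0,0],[130,-17,-51.5,0,0,0,0],[130,0,0,50,0,0,0],[130,0,0,0,0,0,0]])

```text
t: 35.0
tool_pos: [0.4519, 0.0315, 0.2881]
tcp_rot: [3.137, -0.163, -0.012]
force: [0.6, -0.7, 0.9]
opening: 0.492
```

```bash
cat >> h.py <<'E'
def chk(tag,pts,z):
    im,m=snap('wrist',tag,1.25); im,m=load(tag)
    print("expected px",(proj(m,np.c_[pts,np.full(len(pts),z)])*1.25).round(0).tolist())
E
python3 -c "
from h import *
goto([DW[4][0]+.0004,DW[4][1]+.0002,.209])
chk('e1',DW,.07)"
```

```text
t 35.0 pos [0.4519 0.0315 0.2881] yaw -5.97 F [ 0.6 -0.7  0.9] open 0.492 shift [ 2.  -0.1 79. ] turn None j [-0.01  0.23  1.91 -0.    1.01  0.09]
expected px [[402.0, -49.0], [400.0, 52.0], [399.0, 140.0], [397.0, 218.0], [396.0, 288.0], [395.0, 350.0]]
```

View pics/e1.png

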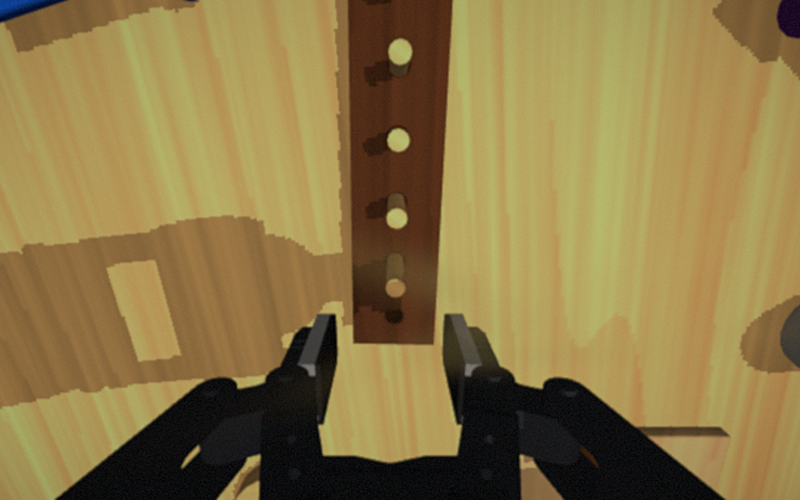

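Call:
apply_moves(deltas=[[130,1,0,35,0,0,0],[130,0,0,30,0,0,0],[130,0,0,12,0,0,0],[130,0,0,0,0,0,0],[130,0,0,0,0,0,0]])

```text
t: 35.67
tool_pos: [0.4543, 0.0309, 0.2155]
tcp_rot: [-3.137, 0.165, -0.003]
force: [0.6, -0.1, -0.0]
opening: 0.49
```

```bash
python3 -c "
from h import *
goto([DW[4][0]+.0004,DW[4][1]+.0002,.209])"
```

```text
t 35.67 pos [0.4543 0.0309 0.2155] yaw -6.04 F [ 0.6 -0.1 -0. ] open 0.49 shift [-1.1 -0.4  6.4] turn None j [-0.01  0.36  1.95 -0.    0.83  0.09]
```

Call:
apply_moves(deltas=[[130,-1,-0.4,6,0,0,0],[130,0,0,0,0,0,0],[255,0,0,0,0,0,0],[255,0,0,0,0,0,0],[255,0,0,0,0,0,0],[255,0,0,0,0,0,0]])

```text
t: 36.42
tool_pos: [0.453, 0.0315, 0.2083]
tcp_rot: [-3.137, 0.165, -0.0]
force: [-0.7, -0.2, 2.9]
opening: 0.104
```

Call:
apply_moves(deltas=[[255,0,0,-20,0,0,0],[255,0,0,-50,0,0,0],[255,0,0,-50,0,0,0],[255,0,0,-10,0,0,0],[255,0,0,0,0,0,0]])

```text
t: 37.05
tool_pos: [0.4528, 0.0315, 0.3381]
tcp_rot: [-3.137, 0.165, -0.001]
force: [-0.7, 1.2, -0.1]
opening: 0.103
```

```bash
python3 -c "
from h import *
p=hole(-81)
goto([p[0]+.0005,p[1]+.0003,.34])"
```

```text
t 37.05 pos [0.4528 0.0315 0.3381] yaw -6.02 F [-0.7  1.2 -0.1] open 0.103 shift [135.8 386.   -1.9] turn None j [-0.01  0.16  1.86  0.    1.12  0.09]
```

Call:
apply_moves(deltas=[[255,19,55,0,0,0,0],[255,19,55,0,0,0,0],[255,20,56,0,0,0,0],[255,20,56,0,0,0,0],[255,20,56,0,0,0,0],[255,20,56,0,0,0,0],[255,18,52,0,0,0,0],[255,0,0,30,0,0,0],[255,0,0,27,0,0,0],[255,0,0,0,0,0,0]])

```text
t: 38.3
tool_pos: [0.5472, -0.3664, 0.277]
tcp_rot: [-3.133, 0.165, 0.009]
force: [-0.3, -1.1, 0.5]
opening: 0.106
```

Call:
apply_moves(deltas=[[255,0,0,0,0,0,0],[255,0,0,0,0,0,0]])

```text
t: 38.55
tool_pos: [0.5478, -0.3666, 0.2823]
tcp_rot: [3.136, -0.165, 0.002]
force: [0.8, 0.2, -0.5]
opening: 0.108
```

```bash
python3 -c "
from h import *
p=hole(-81)
goto([p[0]+.0005,p[1]+.0003,.2503])
chk('e2',[hole(y) for y in (-118,-81,-44)],.07)
im,m=load('e2');cv2.imwrite('pics/e2c.png',cv2.resize(im[180:340,260:360],None,fx=3.7,fy=3.7,interpolation=cv2.INTER_CUBIC))"
```

```text
t 38.55 pos [ 0.5478 -0.3666  0.2823] yaw -6.01 F [ 0.8  0.2 -0.5] open 0.108 shift [-0.5  0.  32. ] turn None j [-0.65  0.65  1.3  -0.    1.19 -0.54]
expected px [[389.0, 358.0], [388.0, 293.0], [387.0, 220.0]]
```

View pics/e2c.png

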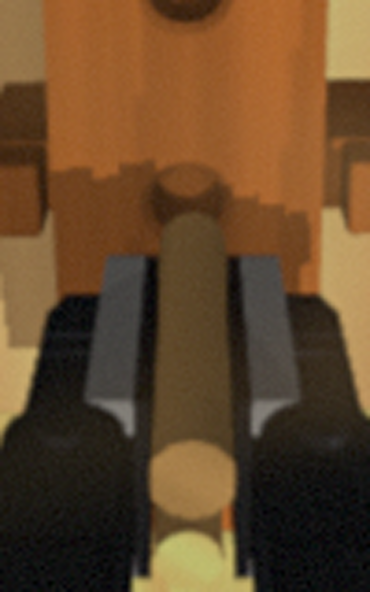

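Run:
```python
from h import *
for t,vt,vf,zf in (('d4',157,206,.2820-.1995),('e2',163,213,.2823-.1983)):
    im,m=load(t); A=lambda u,v:(260+u/3.7,180+v/3.7)
    print(toz(m,[A(187,vt),A(190,vf)],[.070,zf]).round(4))
```

```text
[[ 0.5446 -0.3968  0.07  ]
 [ 0.5448 -0.4001  0.0825]]
[[ 0.5476 -0.3601  0.07  ]
 [ 0.5478 -0.3628  0.084 ]]
```

Call:
apply_moves(deltas=[[255,-0.6,-0.6,4,0,0,0],[255,0,0,4,0,0,0],[255,0,0,4,0,0,0],[255,0,0,4,0,0,0],[255,0,0,4,0,0,0],[255,0,0,0,0,0,0]])

```text
t: 39.35
tool_pos: [0.5471, -0.366, 0.2607]
tcp_rot: [-3.137, 0.165, 0.001]
force: [0.2, -0.7, 0.4]
opening: 0.111
```

Call:
apply_moves(deltas=[[255,0,0,4,0,0,0],[255,0,0,4,0,0,0],[255,0,0,3,0,0,0],[255,0,0,0,0,0,0],[255,0,0,0,0,0,0]])

```text
t: 39.98
tool_pos: [0.5472, -0.366, 0.2504]
tcp_rot: [3.137, -0.165, 0.0]
force: [-1.2, 1.0, 2.2]
opening: 0.105
```

Call:
apply_moves(deltas=[[190,0,0,0,0,0,0],[190,0,0,0,0,0,0],[190,0,0,-30,0,0,0],[190,0,0,-50,0,0,0],[130,0,0,-10,0,0,0],[130,0,0,0,0,0,0]])

```text
t: 40.72
tool_pos: [0.5471, -0.3659, 0.3403]
tcp_rot: [3.137, -0.165, 0.001]
force: [0.0, 1.1, -0.7]
opening: 0.488
```

```bash
python3 -c "
from h import *
goto([DW[3][0]+.0004,DW[3][1]+.0002,.34])
chk('e3',[hole(y) for y in (-118,-81,-44)],.112)"
```

```text
t 40.73 pos [ 0.5471 -0.3659  0.3403] yaw -6.03 F [ 0.   1.1 -0.7] open 0.488 shift [-1.345e+02 -4.213e+02  1.000e-01] turn None j [-0.65  0.59  1.25  0.    1.3  -0.54]
expected px [[391.0, 343.0], [390.0, 282.0], [390.0, 214.0]]
```

View pics/e3.png

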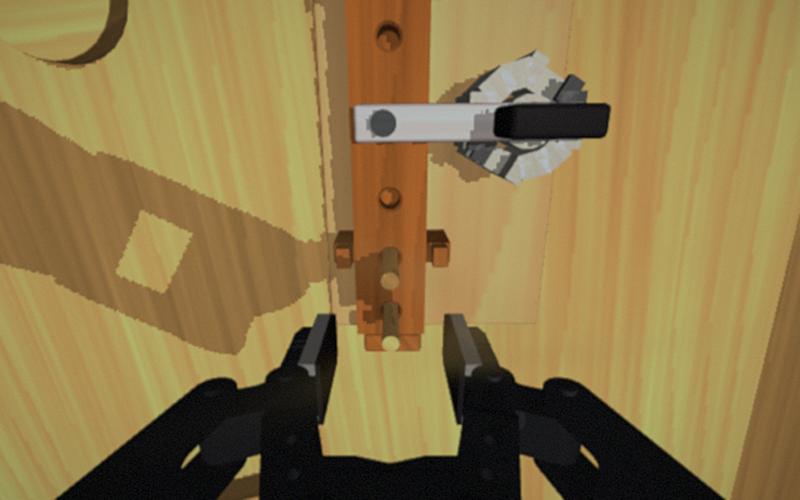

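Call:
apply_moves(deltas=[[130,-17,-53,0,0,0,0],[130,-17,-53,0,0,0,0],[130,-17,-53,0,0,0,0],[130,-17,-53,0,0,0,0],[130,-17,-53,0,0,0,0],[130,-17,-53,0,0,0,0],[130,-17,-53,0,0,0,0],[130,-15.5,-50,0,0,0,0],[130,0,0,50,0,0,0],[130,0,0,0,0,0,0]])

```text
t: 42.02
tool_pos: [0.4566, 0.0671, 0.287]
tcp_rot: [3.136, -0.163, -0.012]
force: [0.8, -0.7, 0.4]
opening: 0.488
```

Call:
apply_moves(deltas=[[130,0,0,0,0,0,0],[130,0,0,0,0,0,0]])

```text
t: 42.28
tool_pos: [0.4579, 0.0664, 0.2914]
tcp_rot: [-3.137, 0.167, -0.003]
force: [0.2, -0.1, -0.2]
opening: 0.486
```

```bash
python3 -c "
from h import *
goto([DW[3][0]+.0004,DW[3][1]+.0002,.209])
chk('f1',DW,.07)"
```

```text
t 42.27 pos [0.4579 0.0664 0.2914] yaw -6.08 F [ 0.2 -0.1 -0.2] open 0.486 shift [-0.7 -0.8 82.4] turn None j [ 0.06  0.24  1.88 -0.    1.02  0.17]
expected px [[390.0, 52.0], [390.0, 139.0], [389.0, 216.0], [388.0, 285.0], [388.0, 346.0], [387.0, 402.0]]
```

View pics/f1.png

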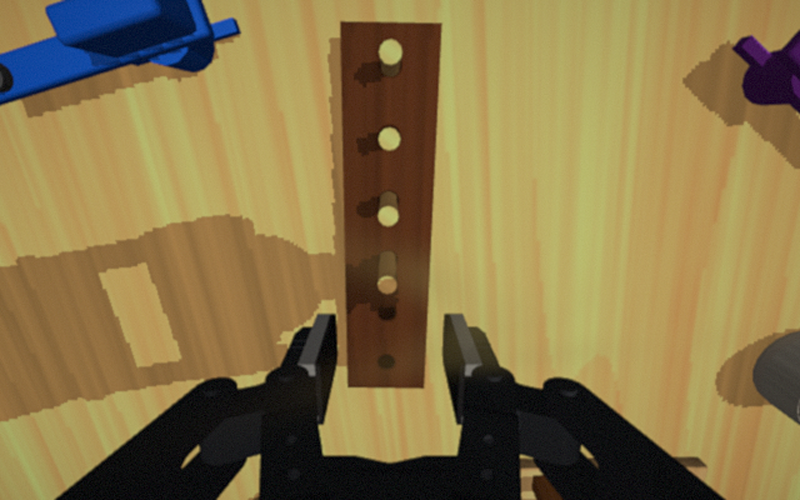

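Dowel tops at (388,285), (388,216)… match the prediction; stand unmoved.

Call:
apply_moves(deltas=[[130,-0.6,-0.7,40,0,0,0],[130,0,0,30,0,0,0],[130,0,0,12,0,0,0],[130,0,0,0,0,0,0],[130,0,0,0,0,0,0],[130,0,0,0,0,0,0]])

```text
t: 43.08
tool_pos: [0.4573, 0.0676, 0.2091]
tcp_rot: [-3.137, 0.165, -0.003]
force: [0.4, -0.3, 0.2]
opening: 0.488
```

Call:
apply_moves(deltas=[[255,0,0,0,0,0,0],[255,0,0,0,0,0,0],[255,0,0,0,0,0,0],[255,0,0,0,0,0,0]])

```text
t: 43.58
tool_pos: [0.4571, 0.0676, 0.2084]
tcp_rot: [-3.137, 0.165, -0.001]
force: [-1.2, -0.9, 6.3]
opening: 0.106
```

Call:
apply_moves(deltas=[[255,0,0,-20,0,0,0],[255,0,0,-50,0,0,0],[255,0,0,-50,0,0,0],[255,0,0,-10,0,0,0],[255,0,0,0,0,0,0]])

```text
t: 44.2
tool_pos: [0.4569, 0.0676, 0.338]
tcp_rot: [-3.137, 0.165, -0.001]
force: [0.1, 0.6, -1.1]
opening: 0.106
```

```bash
python3 -c "
from h import *
p=hole(-44)
goto([p[0]+.0004,p[1]+.0007,.34])"
```

```text
t 44.2 pos [0.4569 0.0676 0.338 ] yaw -6.02 F [ 0.1  0.6 -1.1] open 0.106 shift [135.1 384.9  -1.9] turn None j [ 0.07  0.18  1.84 -0.    1.13  0.17]
```

Call:
apply_moves(deltas=[[255,19,55,0,0,0,0],[255,19,55,0,0,0,0],[255,20,56,0,0,0,0],[255,20,56,0,0,0,0],[255,20,56,0,0,0,0],[255,20,56,0,0,0,0],[255,17,50.4,0,0,0,0],[255,0,0,30,0,0,0],[255,0,0,27,0,0,0],[255,0,0,0,0,0,0]])

```text
t: 45.45
tool_pos: [0.5505, -0.3286, 0.2771]
tcp_rot: [-3.134, 0.165, 0.009]
force: [-0.1, -0.0, 0.6]
opening: 0.103
```

Call:
apply_moves(deltas=[[255,0,0,0,0,0,0],[255,0,0,0,0,0,0]])

```text
t: 45.7
tool_pos: [0.5511, -0.3288, 0.2822]
tcp_rot: [3.136, -0.165, 0.002]
force: [-0.8, 0.1, 0.1]
opening: 0.106
```

```bash
python3 -c "
from h import *
p=hole(-44)
goto([p[0]+.0004,p[1]+.0011,.2503])
chk('f2',[hole(y) for y in (-118,-81,-44)],.07)
im,m=load('f2');cv2.imwrite('pics/f2c.png',cv2.resize(im[180:340,260:360],None,fx=3.7,fy=3.7,interpolation=cv2.INTER_CUBIC))"
```

```text
t 45.7 pos [ 0.5511 -0.3288  0.2822] yaw -6.01 F [-0.8  0.1  0.1] open 0.106 shift [-0.3  0.2 31.9] turn None j [-0.59  0.62  1.36 -0.    1.16 -0.49]
expected px [[390.0, 418.0], [390.0, 360.0], [389.0, 295.0]]
```

View pics/f2c.png

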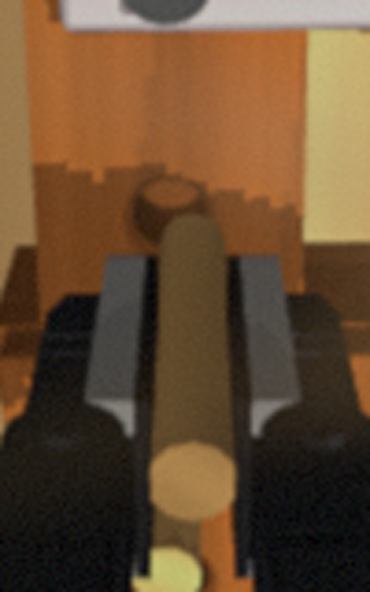

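Call:
apply_moves(deltas=[[255,0,0,-40,0,0,0],[255,0,0,-40,0,0,0],[255,0,-40,-40,0,0,0],[255,0,0,0,0,0,0],[255,0,0,0,0,0,0],[255,0,0,0,0,0,0]])

```text
t: 46.5
tool_pos: [0.555, -0.2897, 0.3999]
tcp_rot: [-3.136, 0.166, 0.003]
force: [1.6, 0.6, 0.2]
opening: 0.102
```

```bash
python3 -c "
from h import *
goto([.55,-.29,.40])
chk('f3',[hole(y) for y in (-118,-81,-44,44,81,118)],.07)"
```

```text
t 46.5 pos [ 0.555  -0.2897  0.3999] yaw -6.05 F [1.6 0.6 0.2] open 0.102 shift [-4.9  0.9 -0. ] turn None j [-0.54  0.48  1.29 -0.    1.38 -0.43]
expected px [[391.0, 361.0], [391.0, 322.0], [391.0, 281.0], [390.0, 169.0], [390.0, 116.0], [389.0, 59.0]]
```

View pics/f3.png

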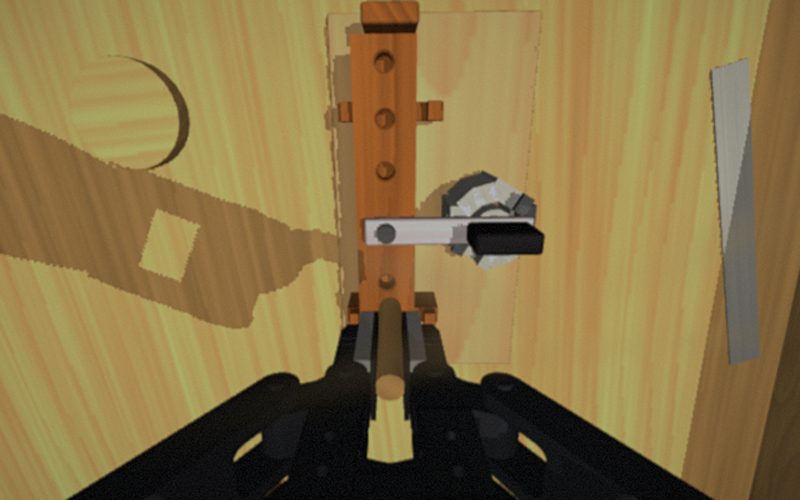

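Run:
```python
from h import *
im,m=load('f3')
px=np.array([(383.5,62),(384.5,118.5),(386,170.5),(387,282)])/1.25
W=toz(m,px,.070)[:,:2]*1000; J=[(0,118),(0,81),(0,44),(0,-44)]
th,Rm,t,r=fit2(J,W);print(np.degrees(th),t,r.round(1).tolist())
d=np.radians(-5.52);print("in jig",(t-[556.2,-286.4])@np.array([[np.cos(d),-np.sin(d)],[np.sin(d),np.cos(d)]]))
cv2.imwrite('pics/f3c.png',cv2.resize(im[0:260,260:360],None,fx=2.3,fy=2.3,interpolation=cv2.INTER_CUBIC))
```

```text
-5.349565431939818 [ 551.59329011 -287.36116394] [[-0.2, -0.7], [-0.1, -0.1], [0.5, 0.5], [-0.1, 0.3]]
in jig [-4.49288967 -1.39984091]
```

View pics/f3c.png

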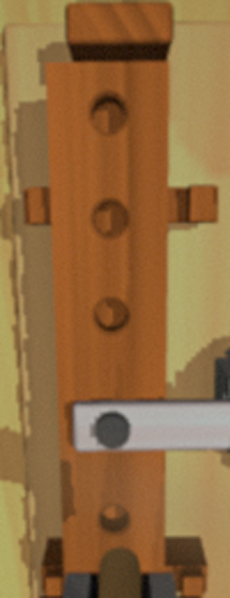

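```bash
cat >> h.py <<'E'
def hole(y): th=np.radians(-5.4); return np.array([551.6-np.sin(th)*y,-287.2+np.cos(th)*y])/1000
E
python3 -c "
from h import *
p=hole(-44)
goto([p[0]+.0004,p[1]+.0010,.283])"
```

```text
t 46.55 pos [ 0.555  -0.2897  0.4   ] yaw -6.06 F [-0.1 -0.4  0.6] open 0.106 shift [ -2.7  40.9 117. ] turn None j [-0.54  0.48  1.29 -0.    1.38 -0.43]
```

Call:
apply_moves(deltas=[[255,-2.7,41,0,0,0,0],[255,0,0,40,0,0,0],[255,0,0,40,0,0,0],[255,0,0,37,0,0,0],[255,0,0,0,0,0,0],[255,0,0,0,0,0,0],[255,0,0,0,0,0,0]])

```text
t: 47.42
tool_pos: [0.5484, -0.3298, 0.286]
tcp_rot: [3.136, -0.165, 0.004]
force: [0.2, -0.2, -1.0]
opening: 0.105
```

```bash
python3 -c "
from h import *
p=hole(-44)
goto([p[0]+.0004,p[1]+.0010,.2503])
chk('f4',[hole(y) for y in (-118,-81,-44)],.07)
im,m=load('f4');cv2.imwrite('pics/f4c.png',cv2.resize(im[180:340,260:360],None,fx=3.7,fy=3.7,interpolation=cv2.INTER_CUBIC))"
```

```text
t 47.42 pos [ 0.5484 -0.3298  0.286 ] yaw -6.02 F [ 0.2 -0.2 -1. ] open 0.105 shift [-0.6  0.2 35.7] turn None j [-0.6   0.61  1.36 -0.    1.17 -0.49]
expected px [[390.0, 413.0], [389.0, 356.0], [388.0, 291.0]]
```

View pics/f4c.png

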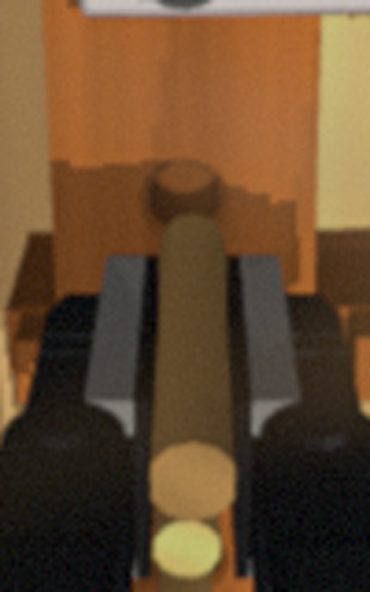

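Run:
```python
from h import *
im,m=load('f4'); A=lambda u,v:(260+u/3.7,180+v/3.7)
P=toz(m,[A(183.5,158),A(192,214),A(192,465),A(192,478)],[.070,.286-.1984,.286-.1384,.286-.1384]); print(P.round(4))
```

```text
[[ 0.5476 -0.3239  0.07  ]
 [ 0.5488 -0.3264  0.0876]
 [ 0.5484 -0.3285  0.1476]
 [ 0.5482 -0.3301  0.1476]]
```

Call:
apply_moves(deltas=[[255,-1.3,-0.3,5,0,0,0],[255,0,0,4,0,0,0],[255,0,0,4,0,0,0],[255,0,0,4,0,0,0],[255,0,0,4,0,0,0],[255,0,0,2,0,0,0],[255,0,0,0,0,0,0]])

```text
t: 48.35
tool_pos: [0.5469, -0.3292, 0.261]
tcp_rot: [3.137, -0.165, 0.0]
force: [1.5, -1.8, -1.3]
opening: 0.11
```

Call:
apply_moves(deltas=[[255,0,0,4,0,0,0],[255,0,0,4,0,0,0],[255,0,0,3,0,0,0],[255,0,0,0,0,0,0],[255,0,0,0,0,0,0]])

```text
t: 48.98
tool_pos: [0.547, -0.3292, 0.2505]
tcp_rot: [3.137, -0.165, 0.001]
force: [-0.1, -3.5, 4.2]
opening: 0.105
```

```bash
python3 -c "
from h import *
snap('wrist','f5',1.25)"
```

```text
(no output)
```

View pics/f5.png

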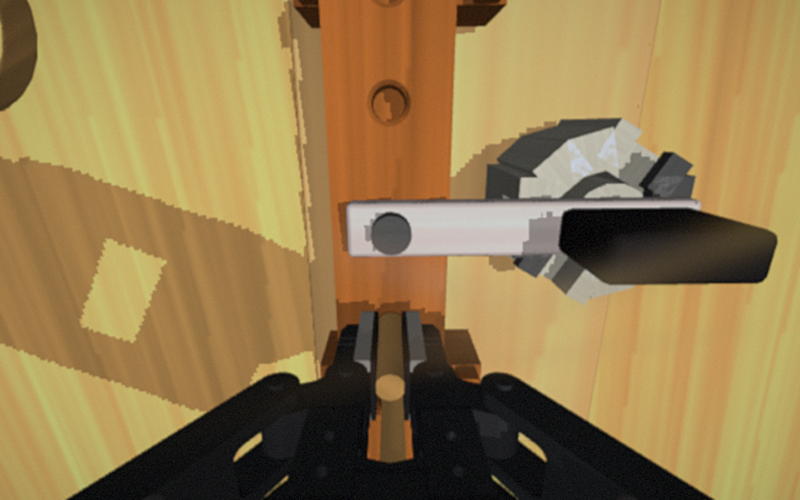

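Call:
apply_moves(deltas=[[190,0,0,0,0,0,0],[190,0,0,0,0,0,0],[190,0,0,-30,0,0,0],[190,0,0,-50,0,0,0],[130,0,0,-10,0,0,0],[130,0,-25,-30,0,0,0],[130,0,-25,-30,0,0,0],[130,0,0,0,0,0,0],[130,0,0,0,0,0,0]])

```text
t: 50.15
tool_pos: [0.5521, -0.2796, 0.3989]
tcp_rot: [-3.136, 0.165, 0.003]
force: [0.3, 0.3, -0.4]
opening: 0.485
```

```bash
python3 -c "
from h import *
goto([DW[2][0]+.0004,DW[2][1]+.0002,.34])
chk('g0',[hole(y) for y in (-118,-81,-44,44,81,118)],.07)"
```

```text
t 50.15 pos [ 0.5521 -0.2796  0.3989] yaw -6.01 F [ 0.3  0.3 -0.4] open 0.485 shift [-129.8 -370.8   59.3] turn None j [-0.53  0.46  1.32 -0.    1.37 -0.42]
expected px [[393.0, 372.0], [392.0, 334.0], [392.0, 294.0], [391.0, 185.0], [390.0, 132.0], [390.0, 76.0]]
```

View pics/g0.png

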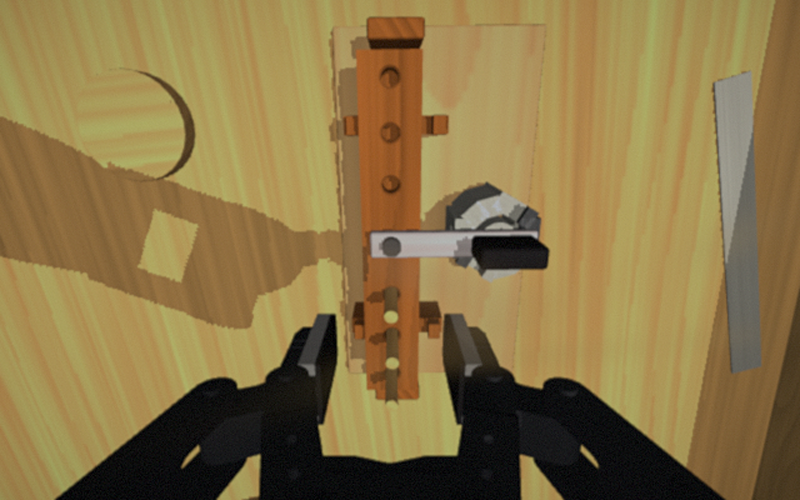

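Call:
apply_moves(deltas=[[130,-18,-53,0,0,0,0],[130,-19,-53,0,0,0,0],[130,-19,-53,0,0,0,0],[130,-19,-53,0,0,0,0],[130,-19,-53,0,0,0,0],[130,-18,-53,0,0,0,0],[130,-18,-53,0,0,0,0],[130,0,0,55,0,0,0],[130,0,0,50,0,0,0],[130,0,0,0,0,0,0]])

```text
t: 51.45
tool_pos: [0.4612, 0.1028, 0.292]
tcp_rot: [3.136, -0.166, -0.012]
force: [0.8, -0.1, 0.2]
opening: 0.496
```

Call:
apply_moves(deltas=[[130,0,0,0,0,0,0],[130,0,0,0,0,0,0],[130,0,0,0,0,0,0]])

```text
t: 51.82
tool_pos: [0.462, 0.1031, 0.2964]
tcp_rot: [-3.137, 0.165, -0.003]
force: [-0.9, -0.2, -0.7]
opening: 0.489
```

```bash
python3 -c "
from h import *
goto([DW[2][0]+.0004,DW[2][1]+.0002,.209])
chk('g1',DW,.07)"
```

```text
t 51.83 pos [0.462  0.1031 0.2964] yaw -6.03 F [-0.9 -0.2 -0.7] open 0.489 shift [-0.4  0.3 87.4] turn None j [0.14 0.26 1.85 0.   1.03 0.25]
expected px [[390.0, 141.0], [389.0, 216.0], [389.0, 283.0], [388.0, 343.0], [387.0, 398.0], [387.0, 447.0]]
```

View pics/g1.png

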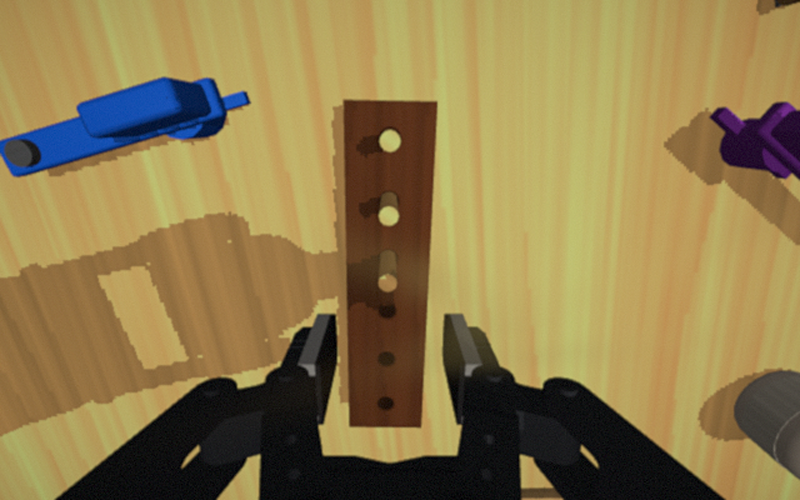

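Stand unmoved (dowel top (388,283) as expected).

Call:
apply_moves(deltas=[[130,-0.4,0.2,40,0,0,0],[130,0,0,35,0,0,0],[130,0,0,12,0,0,0],[130,0,0,0,0,0,0],[130,0,0,0,0,0,0],[130,0,0,0,0,0,0]])

```text
t: 52.62
tool_pos: [0.4616, 0.1031, 0.2092]
tcp_rot: [-3.137, 0.165, -0.003]
force: [-0.3, 0.0, 0.0]
opening: 0.489
```

Call:
apply_moves(deltas=[[255,0,0,0,0,0,0],[255,0,0,0,0,0,0],[255,0,0,0,0,0,0],[255,0,0,0,0,0,0]])

```text
t: 53.12
tool_pos: [0.4615, 0.103, 0.2084]
tcp_rot: [-3.137, 0.165, -0.001]
force: [-1.5, 0.3, 5.6]
opening: 0.107
```

Call:
apply_moves(deltas=[[255,0,0,-20,0,0,0],[255,0,0,-50,0,0,0],[255,0,0,-50,0,0,0],[255,0,0,-10,0,0,0],[255,0,0,0,0,0,0]])

```text
t: 53.75
tool_pos: [0.4612, 0.103, 0.338]
tcp_rot: [-3.137, 0.165, -0.0]
force: [0.4, 0.1, -0.3]
opening: 0.102
```

```bash
python3 -c "
from h import *
p=hole(44)
goto([p[0]-.0003,p[1]+.0011,.34])"
```

```text
t 53.75 pos [0.4612 0.103  0.338 ] yaw -6.02 F [ 0.4  0.1 -0.3] open 0.102 shift [129.9 333.5  -2. ] turn None j [0.14 0.2  1.81 0.   1.13 0.25]
```

Call:
apply_moves(deltas=[[255,20,52,0,0,0,0],[255,22,57,0,0,0,0],[255,22,57,0,0,0,0],[255,22,57,0,0,0,0],[255,22,57,0,0,0,0],[255,22,53.6,0,0,0,0],[255,0,0,30,0,0,0],[255,0,0,24,0,0,0],[255,0,0,0,0,0,0],[255,0,0,0,0,0,0]])

```text
t: 55.0
tool_pos: [0.5558, -0.2423, 0.2843]
tcp_rot: [-3.137, 0.165, 0.0]
force: [-0.0, 0.1, 0.4]
opening: 0.106
```

Call:
apply_moves(deltas=[[255,0,0,0,0,0,0],[255,0,0,0,0,0,0]])

```text
t: 55.25
tool_pos: [0.5557, -0.2423, 0.2849]
tcp_rot: [3.137, -0.165, 0.002]
force: [-0.4, 0.3, -1.1]
opening: 0.106
```

```bash
python3 -c "
from h import *
p=hole(44)
goto([p[0]-.0003,p[1]+.0008,.2503])
chk('g2',[hole(y) for y in (44,81,118)],.07)
im,m=load('g2');cv2.imwrite('pics/g2c.png',cv2.resize(im[180:340,260:360],None,fx=3.7,fy=3.7,interpolation=cv2.INTER_CUBIC))"
```

```text
t 55.25 pos [ 0.5557 -0.2423  0.2849] yaw -6.01 F [-0.4  0.3 -1.1] open 0.106 shift [-0.3  0.3 34.6] turn None j [-0.47  0.54  1.47  0.    1.13 -0.37]
expected px [[391.0, 292.0], [390.0, 220.0], [389.0, 138.0]]
```

View pics/g2c.png

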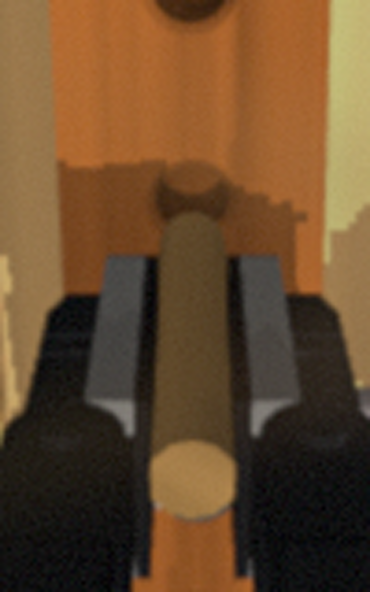

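Call:
apply_moves(deltas=[[255,0.2,-0.3,5,0,0,0],[255,0,0,4,0,0,0],[255,0,0,4,0,0,0],[255,0,0,4,0,0,0],[255,0,0,4,0,0,0],[255,0,0,2,0,0,0],[255,0,0,0,0,0,0]])

```text
t: 56.18
tool_pos: [0.5559, -0.2421, 0.2611]
tcp_rot: [-3.137, 0.165, 0.0]
force: [0.4, -0.6, 0.2]
opening: 0.105
```

Call:
apply_moves(deltas=[[255,0,0,4,0,0,0],[255,0,0,4,0,0,0],[255,0,0,3,0,0,0],[255,0,0,0,0,0,0],[255,0,0,0,0,0,0]])

```text
t: 56.8
tool_pos: [0.5559, -0.2421, 0.2505]
tcp_rot: [3.137, -0.165, 0.001]
force: [-1.1, 1.7, 5.0]
opening: 0.107
```

Call:
apply_moves(deltas=[[190,0,0,0,0,0,0],[190,0,0,0,0,0,0],[190,0,0,-30,0,0,0],[190,0,0,-50,0,0,0],[130,0,0,-20,0,0,0],[130,0,0,0,0,0,0],[130,0,0,0,0,0,0]])

```text
t: 57.68
tool_pos: [0.5558, -0.242, 0.3488]
tcp_rot: [-3.136, 0.165, 0.003]
force: [0.8, -0.6, -0.2]
opening: 0.491
```

```bash
python3 -c "
from h import *
goto([DW[1][0]+.0004,DW[1][1]+.0002,.30])
chk('g3',[hole(y) for y in (44,81,118)],.07)"
```

```text
t 57.67 pos [ 0.5558 -0.242   0.3488] yaw -6.02 F [ 0.8 -0.6 -0.2] open 0.491 shift [-129.2 -369.1   49.3] turn None j [-0.47  0.47  1.42  0.    1.25 -0.37]
expected px [[391.0, 254.0], [391.0, 197.0], [390.0, 135.0]]
```

View pics/g3.png

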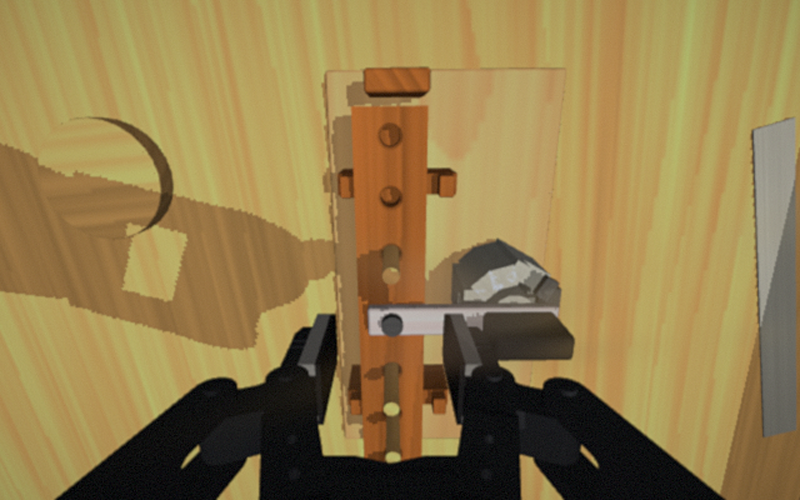

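Good; fifth dowel.

Call:
apply_moves(deltas=[[130,-18,-52.7,0,0,0,0],[130,-18,-52.7,0,0,0,0],[130,-19,-52.7,0,0,0,0],[130,-19,-52.7,0,0,0,0],[130,-19,-52.7,0,0,0,0],[130,-18,-52.7,0,0,0,0],[130,-18,-52.7,0,0,0,0],[130,0,0,50,0,0,0],[130,0,0,0,0,0,0],[130,0,0,0,0,0,0]])

```text
t: 58.98
tool_pos: [0.4667, 0.1379, 0.3011]
tcp_rot: [-3.137, 0.166, -0.0]
force: [-0.3, -0.5, -0.3]
opening: 0.49
```

Call:
apply_moves(deltas=[[130,0,0,0,0,0,0],[130,0,0,0,0,0,0]])

```text
t: 59.22
tool_pos: [0.4665, 0.138, 0.3011]
tcp_rot: [-3.137, 0.166, -0.002]
force: [0.1, -0.2, -0.3]
opening: 0.488
```

```bash
python3 -c "
from h import *
goto([DW[1][0]+.0004,DW[1][1]+.0002,.209])
chk('i1',DW,.07)"
```

```text
t 59.23 pos [0.4665 0.138  0.3011] yaw -6.06 F [ 0.1 -0.2 -0.3] open 0.488 shift [-0.8 -0.6 92.1] turn None j [0.21 0.28 1.81 0.   1.05 0.32]
expected px [[389.0, 212.0], [388.0, 278.0], [387.0, 337.0], [387.0, 391.0], [386.0, 440.0], [386.0, 485.0]]
```

View pics/i1.png

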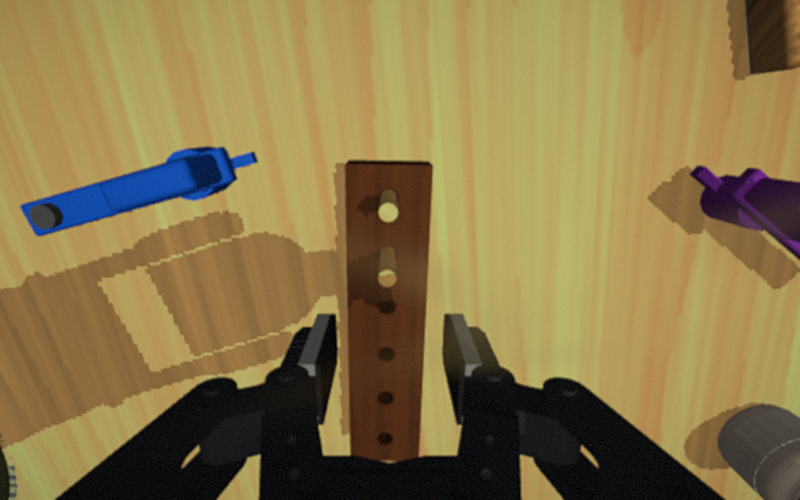

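Call:
apply_moves(deltas=[[130,-0.8,-0.6,45,0,0,0],[130,0,0,35,0,0,0],[130,0,0,12,0,0,0],[130,0,0,0,0,0,0],[130,0,0,0,0,0,0],[130,0,0,0,0,0,0]])

```text
t: 60.02
tool_pos: [0.4658, 0.139, 0.2093]
tcp_rot: [-3.137, 0.165, -0.003]
force: [0.3, 0.5, 0.0]
opening: 0.492
```

Call:
apply_moves(deltas=[[255,0,0,0,0,0,0],[255,0,0,0,0,0,0],[255,0,0,0,0,0,0],[255,0,0,0,0,0,0]])

```text
t: 60.52
tool_pos: [0.4657, 0.139, 0.2084]
tcp_rot: [-3.137, 0.165, -0.001]
force: [-0.8, 0.2, 5.8]
opening: 0.105
```

Call:
apply_moves(deltas=[[255,0,0,-20,0,0,0],[255,0,0,-50,0,0,0],[255,0,0,-50,0,0,0],[255,0,0,-10,0,0,0],[255,0,0,0,0,0,0]])

```text
t: 61.15
tool_pos: [0.4654, 0.139, 0.338]
tcp_rot: [-3.137, 0.165, -0.0]
force: [-0.2, -0.4, -1.4]
opening: 0.106
```

```bash
python3 -c "
from h import *
p=hole(81)
goto([p[0]-.0000,p[1]+.0010,.34])"
```

```text
t 61.15 pos [0.4654 0.139  0.338 ] yaw -6.02 F [-0.2 -0.4 -1.4] open 0.106 shift [129.4 332.8  -2. ] turn None j [0.21 0.23 1.78 0.   1.14 0.32]
```

Call:
apply_moves(deltas=[[255,20,52,0,0,0,0],[255,22,57,0,0,0,0],[255,22,57,0,0,0,0],[255,22,57,0,0,0,0],[255,22,57,0,0,0,0],[255,21.5,52.8,0,0,0,0],[255,0,0,30,0,0,0],[255,0,0,24,0,0,0],[255,0,0,0,0,0,0],[255,0,0,0,0,0,0]])

```text
t: 62.4
tool_pos: [0.5596, -0.2055, 0.2843]
tcp_rot: [-3.137, 0.165, 0.0]
force: [0.4, 0.0, 0.4]
opening: 0.104
```

Call:
apply_moves(deltas=[[255,0,0,0,0,0,0],[255,0,0,0,0,0,0]])

```text
t: 62.65
tool_pos: [0.5595, -0.2055, 0.2849]
tcp_rot: [3.137, -0.165, 0.002]
force: [-0.2, 0.5, -0.1]
opening: 0.104
```

```bash
python3 -c "
from h import *
p=hole(81)
goto([p[0]-.0000,p[1]+.0010,.2503])
chk('i2',[hole(y) for y in (44,81,118)],.07)
im,m=load('i2');cv2.imwrite('pics/i2c.png',cv2.resize(im[180:340,260:360],None,fx=3.7,fy=3.7,interpolation=cv2.INTER_CUBIC))"
```

```text
t 62.65 pos [ 0.5595 -0.2055  0.2849] yaw -6.01 F [-0.2  0.5 -0.1] open 0.104 shift [-0.3  0.1 34.6] turn None j [-0.41  0.52  1.51  0.    1.12 -0.31]
expected px [[391.0, 357.0], [390.0, 292.0], [389.0, 220.0]]
```

View pics/i2c.png

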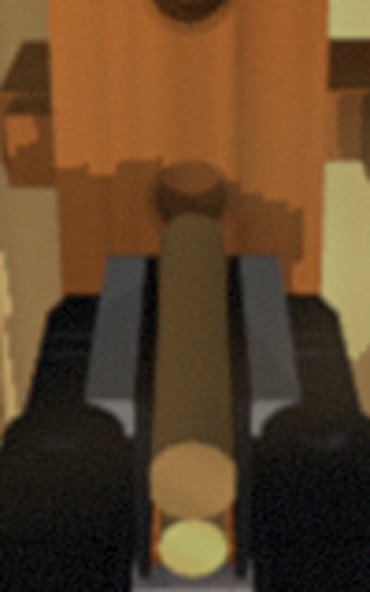

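Hole centre u≈191, foot ≈191; same geometry as the last success.

Call:
apply_moves(deltas=[[255,0,-0.3,5,0,0,0],[255,0,0,4,0,0,0],[255,0,0,4,0,0,0],[255,0,0,4,0,0,0],[255,0,0,4,0,0,0],[255,0,0,2,0,0,0],[255,0,0,0,0,0,0]])

```text
t: 63.58
tool_pos: [0.5595, -0.2053, 0.2611]
tcp_rot: [-3.137, 0.165, 0.0]
force: [-0.2, -0.7, 0.4]
opening: 0.106
```

Call:
apply_moves(deltas=[[255,0,0,4,0,0,0],[255,0,0,4,0,0,0],[255,0,0,3,0,0,0],[255,0,0,0,0,0,0],[255,0,0,0,0,0,0]])

```text
t: 64.2
tool_pos: [0.5595, -0.2053, 0.2505]
tcp_rot: [3.137, -0.165, 0.001]
force: [-1.7, 1.0, 5.1]
opening: 0.112
```

Call:
apply_moves(deltas=[[190,0,0,0,0,0,0],[190,0,0,0,0,0,0],[190,0,0,-30,0,0,0],[190,0,0,-50,0,0,0],[130,0,0,-20,0,0,0],[130,0,0,0,0,0,0],[130,0,0,0,0,0,0]])

```text
t: 65.08
tool_pos: [0.5593, -0.2052, 0.3488]
tcp_rot: [-3.137, 0.165, 0.003]
force: [0.0, 0.5, -0.4]
opening: 0.49
```

```bash
python3 -c "
from h import *
goto([DW[0][0]+.0004,DW[0][1]+.0002,.30])"
```

```text
t 65.08 pos [ 0.5593 -0.2052  0.3488] yaw -6.02 F [ 0.   0.5 -0.4] open 0.49 shift [-128.5 -368.1   49.2] turn None j [-0.41  0.45  1.45  0.    1.24 -0.31]
```

Call:
apply_moves(deltas=[[130,-18,-52.6,0,0,0,0],[130,-18,-52.6,0,0,0,0],[130,-19,-52.6,0,0,0,0],[130,-19,-52.6,0,0,0,0],[130,-19,-52.6,0,0,0,0],[130,-18,-52.6,0,0,0,0],[130,-17.5,-52.6,0,0,0,0],[130,0,0,50,0,0,0],[130,0,0,0,0,0,0],[130,0,0,0,0,0,0]])

```text
t: 66.32
tool_pos: [0.4707, 0.174, 0.301]
tcp_rot: [3.137, -0.166, 0.0]
force: [0.4, 0.8, 1.1]
opening: 0.488
```

Call:
apply_moves(deltas=[[130,0,0,0,0,0,0],[130,0,0,0,0,0,0]])

```text
t: 66.58
tool_pos: [0.4705, 0.1741, 0.3011]
tcp_rot: [-3.137, 0.166, -0.002]
force: [0.9, -1.3, -0.0]
opening: 0.493
```

```bash
python3 -c "
from h import *
goto([DW[0][0]+.0004,DW[0][1]+.0002,.209])
chk('k1',DW,.07)"
```

```text
t 66.58 pos [0.4705 0.1741 0.3011] yaw -6.06 F [ 0.9 -1.3 -0. ] open 0.493 shift [-0.6 -0.2 92.1] turn None j [0.28 0.31 1.77 0.   1.06 0.39]
expected px [[388.0, 279.0], [388.0, 338.0], [387.0, 392.0], [387.0, 441.0], [386.0, 486.0], [386.0, 527.0]]
```

View pics/k1.png

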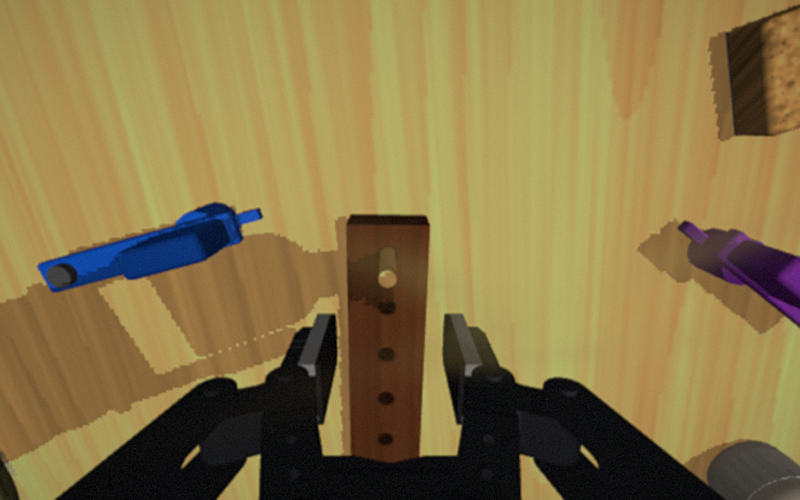

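Call:
apply_moves(deltas=[[130,-0.6,-0.2,45,0,0,0],[130,0,0,35,0,0,0],[130,0,0,12,0,0,0],[130,0,0,0,0,0,0],[130,0,0,0,0,0,0],[130,0,0,0,0,0,0]])

```text
t: 67.38
tool_pos: [0.47, 0.1747, 0.2093]
tcp_rot: [-3.137, 0.165, -0.003]
force: [-0.2, 0.6, 0.3]
opening: 0.492
```

Call:
apply_moves(deltas=[[255,0,0,0,0,0,0],[255,0,0,0,0,0,0],[255,0,0,0,0,0,0],[255,0,0,0,0,0,0]])

```text
t: 67.88
tool_pos: [0.4698, 0.1747, 0.2085]
tcp_rot: [-3.137, 0.165, -0.001]
force: [-0.6, -0.5, 6.3]
opening: 0.104
```

Call:
apply_moves(deltas=[[255,0,0,-20,0,0,0],[255,0,0,-50,0,0,0],[255,0,0,-50,0,0,0],[255,0,0,-10,0,0,0],[255,0,0,0,0,0,0]])

```text
t: 68.5
tool_pos: [0.4696, 0.1746, 0.338]
tcp_rot: [-3.137, 0.165, -0.0]
force: [-0.5, -0.3, -0.8]
opening: 0.105
```

```bash
python3 -c "
from h import *
p=hole(118)
goto([p[0]-.0002,p[1]+.0010,.34])"
```

```text
t 68.5 pos [0.4696 0.1746 0.338 ] yaw -6.02 F [-0.5 -0.3 -0.8] open 0.105 shift [128.4 331.7  -2. ] turn None j [0.28 0.26 1.74 0.   1.15 0.39]
```

Call:
apply_moves(deltas=[[255,20,52,0,0,0,0],[255,22,57,0,0,0,0],[255,22,57,0,0,0,0],[255,22,57,0,0,0,0],[255,22,57,0,0,0,0],[255,20.5,51.7,0,0,0,0],[255,0,0,30,0,0,0],[255,0,0,24,0,0,0],[255,0,0,0,0,0,0],[255,0,0,0,0,0,0]])

```text
t: 69.75
tool_pos: [0.5629, -0.1686, 0.2843]
tcp_rot: [-3.137, 0.165, 0.0]
force: [-1.0, -0.1, -0.1]
opening: 0.105
```

Call:
apply_moves(deltas=[[255,0,0,0,0,0,0],[255,0,0,0,0,0,0]])

```text
t: 70.0
tool_pos: [0.5628, -0.1686, 0.2849]
tcp_rot: [3.137, -0.165, 0.002]
force: [-0.1, 1.1, -0.3]
opening: 0.106
```

```bash
python3 -c "
from h import *
p=hole(118)
goto([p[0]-.0002,p[1]+.0010,.2503])
chk('k2',[hole(y) for y in (44,81,118)],.07)
im,m=load('k2');cv2.imwrite('pics/k2c.png',cv2.resize(im[180:340,260:360],None,fx=3.7,fy=3.7,interpolation=cv2.INTER_CUBIC))"
```

```text
t 70.0 pos [ 0.5628 -0.1686  0.2849] yaw -6.01 F [-0.1  1.1 -0.3] open 0.106 shift [-0.3  0.1 34.6] turn None j [-0.35  0.5   1.53  0.    1.11 -0.25]
expected px [[392.0, 415.0], [391.0, 357.0], [390.0, 292.0]]
```

View pics/k2c.png

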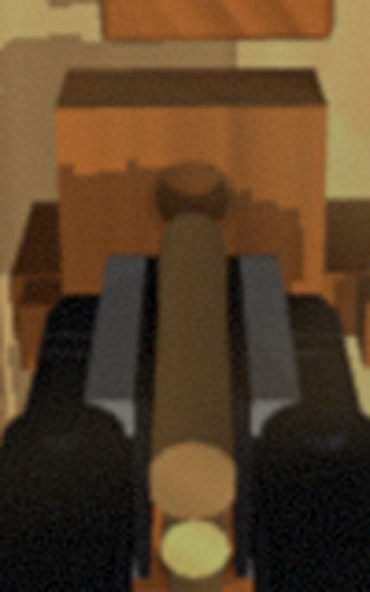

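Hole centre u≈192, foot ≈191.5, same alignment as before.

Call:
apply_moves(deltas=[[255,0,-0.3,5,0,0,0],[255,0,0,4,0,0,0],[255,0,0,4,0,0,0],[255,0,0,4,0,0,0],[255,0,0,4,0,0,0],[255,0,0,2,0,0,0],[255,0,0,0,0,0,0]])

```text
t: 70.92
tool_pos: [0.5627, -0.1684, 0.2611]
tcp_rot: [-3.137, 0.165, 0.0]
force: [-0.2, 0.5, -0.6]
opening: 0.103
```

Call:
apply_moves(deltas=[[255,0,0,4,0,0,0],[255,0,0,4,0,0,0],[255,0,0,3,0,0,0],[255,0,0,0,0,0,0],[255,0,0,0,0,0,0]])

```text
t: 71.55
tool_pos: [0.5628, -0.1684, 0.2505]
tcp_rot: [3.137, -0.165, 0.0]
force: [-3.1, 0.8, 4.8]
opening: 0.105
```

Call:
apply_moves(deltas=[[190,0,0,0,0,0,0],[190,0,0,0,0,0,0],[190,0,0,-30,0,0,0],[190,0,0,-50,0,0,0],[130,0,30,-40,0,0,0],[130,0,50,-30,0,0,0],[0,0,40,0,0,0,0],[0,0,0,0,0,0,0],[0,0,0,0,0,0,0]])

```text
t: 72.68
tool_pos: [0.5502, -0.2874, 0.3997]
tcp_rot: [-3.137, 0.165, 0.001]
force: [0.1, 0.6, 0.9]
opening: 1.003
```

```bash
python3 -c "
from h import *
goto([.55,-.29,.40])
chk('z1',[hole(y) for y in (-118,-81,-44,44,81,118)],.112)"
```

```text
t 72.67 pos [ 0.5502 -0.2874  0.3997] yaw -6.02 F [0.1 0.6 0.9] open 1.003 shift [ 0.   2.6 -0.3] turn None j [-0.54  0.46  1.31  0.    1.37 -0.44]
expected px [[394.0, 395.0], [394.0, 353.0], [393.0, 307.0], [392.0, 181.0], [392.0, 120.0], [391.0, 53.0]]
```

View pics/z1.png

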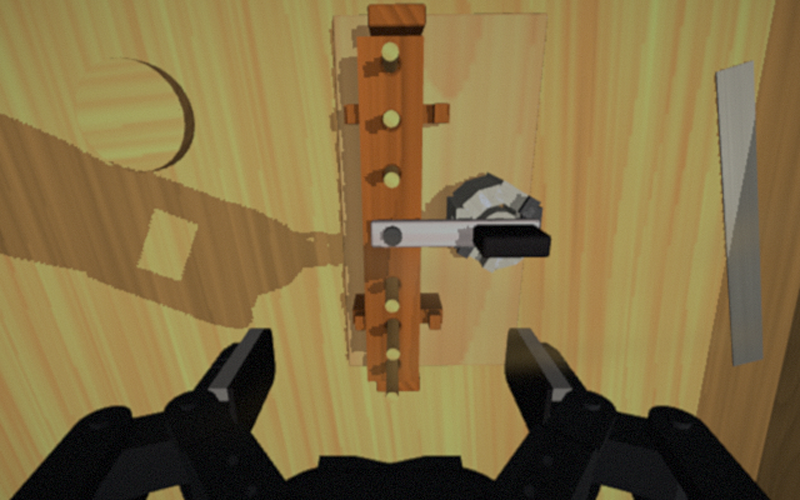

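```bash
python3 -c "
from h import *
snap('scene','z2',5,(105,95,245,215))
m=ctrl.camera_model('scene'); print(((proj(m,[[*hole(y),.112] for y in (-118,-81,-44,44,81,118)])-[105,95])*5).round(0).tolist())"
```

```text
[[124.0, 126.0], [182.0, 153.0], [242.0, 180.0], [388.0, 247.0], [451.0, 276.0], [516.0, 306.0]]
```

View pics/z2.png

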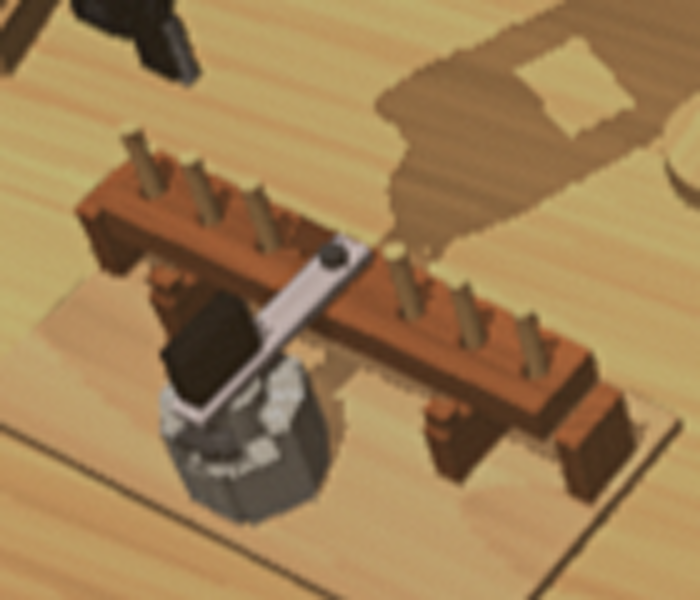

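```bash
python3 -c "
from h import *
im,m=load('z1')
px=np.array([(391,51.5),(392,119.5),(392,180),(392,306.5),(393,354),(393,394.5)])/1.25
W=toz(m,px,.112)[:,:2]*1000; J=[(0,y) for y in (118,81,44,-44,-81,-118)]
th,Rm,t,r=fit2(J,W);print(np.degrees(th),t,r.round(1).tolist())
snap('top','z3',2,(150,100,470,340))
print(ctrl.observe()['t']); ctrl.sign_off()"
```

```text
-5.669408877410142 [ 551.31360049 -286.88686089] [[-0.1, 0.5], [0.2, 0.0], [0.1, 0.5], [-0.4, 0.0], [0.1, -1.3], [0.1, 0.4]]
72.825
the job is handed in; nothing more can be done
```

View pics/z3.png

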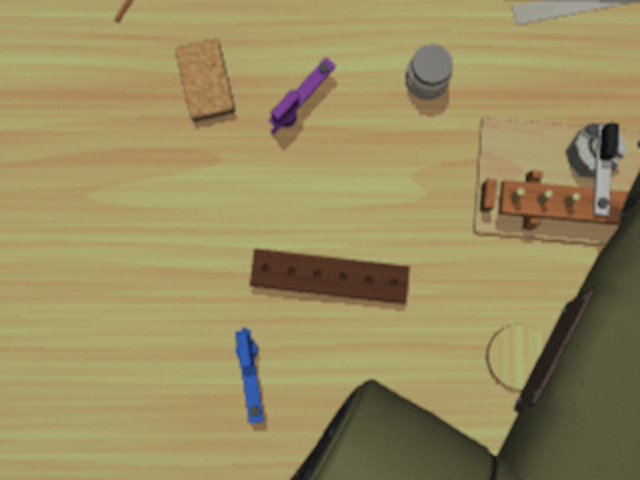

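The job is handed in at about 73 s. The rail is seated on both bars, and the steel keeper with the black grip is locked with its arm over the rail. All six dowels are in holes of their own.

**Last checks:**
- The dowel tops fit the hole pattern within about 1.3 mm at the fully-down height.
- The keeper came to rest at its locked height, about 39 mm.
- The stand is empty, and the glue jar, sanding block and round blank look unmoved in the camera pictures.

**Disagreements:**
- The rail was found shifted about 3 mm across the seat before the third dowel. It now lies about 4.5 mm off the middle, against the 8 mm limit. I re-measured it and carried on, and I don't know what moved it.
- The scene camera showed the dowel tops a steady 2 pixels or so from where I predicted them. I took that as calibration error, since the offset was alike for all six.

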